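# Clamp the counting chamber on the stage

### The job

Lift the sprung clip of the loading stage until it stays up by itself, and slide the glass counting chamber from its rest along the bed, between the rails and under the raised clip. Its end meets a sliding end stop that only drags: push on, driving the stop back until it runs up solid, and press there for a moment with about 8 N (at least 5 N, never over 12 N: it is glass). Then bring the clip down slowly by its grip roller, without letting it snap, so that its foot clamps the chamber, still flush with the stop; let go, and leave the coverslip box, the timer and the tally counter where they are.

Things in the scene. Friction and masses are not known exactly. Their poses are not given: they have to be found in the camera images.
- stage: Grey and aluminium loading stage fixed to the worktop. Origin on the worktop under it; x: the way the chamber slides in, z up. Base plate 4 mm thick, x -115 to 95 mm, 70 mm wide. On it a bed, top at z = 12 mm: only 20 mm wide from x = -110 to -14 mm (fingers fit beside and below the chamber's edges), then 58 mm wide to x = 58 mm. Clip hinge axis: parallel to y at x = 48, z = 45 mm.
- bed_mouth (a point): Mouth of the guide on the stage: centre line, on the bed's top, at x = -14, z = 12 mm of the stage; axes as the stage's. Two steel rails, 3 mm high, 38 mm apart inside, run from x = -8 to +40 mm of the stage, with a flared entry from x = -17 mm (44 mm wide).
- end_stop: Steel end stop block, 10 x 30 x 8 mm, black screw head on top, sliding along x on the bed between the rails with a drag of 2 N, staying where it is left. It runs up solid 4 to 17 mm beyond its start, at a place not reported (face at x = 26 to 46 mm of the stage): feel it. Origin: foot of the face the chamber meets, mid-width, on the bed; axes as the stage's. Flush chamber: centre at x = -37.5 mm of it.
- clip (a joint): Hinge of the over-centre spring clip, rad. 0: fully down on the empty stage (start); about 0.06: foot on the chamber; 1.2: fully up. A spring pulls it down below 0.72 and holds it up above that; moving it takes about 3 N at the grip roller, and the foot presses with some 4 N. Let go half-way down, it snaps.
- clip_bar (a point): Centre of the clip's grip roller: black, 10 mm diameter, 42 mm long, parallel to the stage's y, between two steel arms. Clip down: x = -12, y = 0, z = 75 mm of the stage; it swings about the hinge axis (radius 67.1 mm) up and to +x, to x = 54, z = 112 mm fully up. Hold it from above, fingers before and behind it; it can turn between them. The foot hangs 42 mm from the axis.
- chamber: The counting chamber: a loose flat plate of thick clear glass, 35 x 75 x 4 mm, 35 g. Origin at the centre of its underside, y along its 75 mm length, z up. Starts flat on the rest, its length along the rest's.
- chamber_center (a point): Centre of the counting chamber, half-way up its 4 mm. Axes as the chamber's: x across (35 mm), y along (75 mm).
- rest: Low grey plastic rest fixed to the worktop, base 68 x 50 x 3 mm with a bar 66 x 20 mm whose top is 12 mm above the worktop; the chamber starts on the bar and overhangs it by 7.5 mm at each side. Origin under its centre, x along the bar.
- cover_box: Small coverslip box, 32 x 32 x 22 mm, white with a darker lid. Bystander. Origin under its centre.
- timer: Flat digital bench timer, 66 x 66 x 17 mm. Bystander. Origin under its centre.
- counter: Hand tally counter, 58 x 72 x 22 mm, lying down. Bystander. Origin under its centre.
Not all that is in view belongs to the job. There is more than one size of the chamber; the one meant has the size given above.

How it is judged:
On the way, in this order (a step that is already met when the one before it is completed fails the run):
1. the clip is up (above 0.85 rad) (value of joint clip above 0.85 rad), for 0.2 s.
2. with the clip up, the chamber lies between the rails, square against the end stop, and is pressed against it with at least 5 N (more than its drag: it has run up solid) for 0.2 s (value of joint clip above 0.85 rad and contact force between chamber and end_stop above 5 N and x of chamber_center in the frame of end_stop between -0.0395 and -0.036 m and y of chamber_center in the frame of end_stop between -0.003 and 0.003 m and z of chamber_center in the frame of end_stop between 0.0005 and 0.0035 m and angle between the y axis of chamber and the x axis of stage, either way round below 0.06 rad), for 0.2 s.
At the end, for the whole second after the job is handed in: The chamber lies flat on the bed between the rails, its end within 2 mm of the end stop's face, centred within 3 mm and parallel to the stage within 0.06 rad; the clip is down on it (joint 0.03 to 0.12 rad), its foot pressing it with more than 1 N; all at rest (x of chamber_center in the frame of end_stop between -0.0395 and -0.036 m and y of chamber_center in the frame of end_stop between -0.003 and 0.003 m and z of chamber_center in the frame of end_stop between 0.0005 and 0.0035 m and angle between the y axis of chamber and the x axis of stage, either way round below 0.06 rad and value of joint clip between 0.03 and 0.12 rad and contact force between clip and chamber above 1 N and linear speed of chamber below 0.01 m/s and velocity of joint clip below 0.05 rad/s); the robot touches nothing.
It fails at once if the chamber is pressed against the end stop with more than 12 N (contact force between chamber and end_stop above 12 N).
It fails at once if the clip presses or strikes the chamber with more than 20 N (contact force between clip and chamber above 20 N).
It fails at once if the clip snaps down (faster than 2 rad/s while between 0.2 and 0.8 rad) (velocity of joint clip below -2 rad/s and value of joint clip between 0.2 and 0.8 rad).
It fails at once if a bystander (coverslip box, timer or tally counter) is moved by more than 20 mm (distance of any of cover_box, timer, counter from where it was at the start of the episode above 0.02 m).
It also fails if it takes over 72 s, if anything falls off the work surface, if the arm or the gripper's body presses on something with over 40 N, if the wrist force passes 120 N, or if a joint passes its speed limit or range.

### The arm

A 6-joint arm with a two-finger parallel gripper is mounted at the origin on a cart in front of the work surface, level with it; the furniture and walls round the work are solid. World frame = base frame: x ahead of the robot, y to its left, z up, the work surface at z = 0. Lengths are in m, angles in rad, forces in N, time in s.
With the tool pointing down it reaches from about 0.3 to 0.775 m from the base axis. Payload 14.6 kg.
Tool frame: the origin (TCP) lies at the very end of the fingers, on their centre line; the grasp point (between the pads) lies 19 mm behind it; y points along the fingers, x is the direction in which the jaws open and shut, and the axes are right-handed (so a half turn about y gives the same grasp; the last joint's range is limited). The gripper opens to 94 mm and grips with 3 to 60 N. Pads are 16 mm wide; open, the fingers measure 119 mm over their backs; the gripper's body (75 mm by 177 mm) begins 78 mm behind the grasp point.
Start: joints at [1.214, 0.3, 1.521, -0, 1.321, -0.067], TCP at [0.157, 0.527, 0.171] pointing down, gripper open.
Joint ranges: [-3.03, 3.03], [-0.79, 2.21], [0.23, 2.52], [-1.04, 4.18], [0, 3.07], [-2.55, 2.55]. Speed limits (rad/s): [2.22, 2.22, 2.57, 3.14, 3.14, 3.14].

### API

Orientations are given as [roll, pitch, yaw] about the fixed x, y, z axes, in that order (R = Rz(yaw) Ry(pitch) Rx(roll)).
In Python, from station import get_obs, cams, hand_in gives the robot as it stands. The module is installed in compiled form; this text tells all that it offers.
- The arm moves only by the tool step_arm, never from a script. Its argument "plan" is a list of rows, each an object with "grip": the closure, from -1 (fully open) to 1 (shut), so that 0 is half open; "slide": the shift along the tool's x, y, z in m, a list of three; "spin": the turn about the tool's y in degrees. A call has 1 to 20 rows; each row shifts and turns the commanded pose from where the row before left it, along the tool's axes as they then stand; what a row does not reach is not made up. A row lasts 1/12 s, in which the tool goes at most 41.7 mm and 7.16 degrees, less where a joint would pass 70% of its speed; a pose out of reach is approached as far as the arm can. A call is refused whole if a number of a shift passes 0.0417 or a number of a turn 7.16, either way. A call with a gripper value outside its range is refused whole. The fingers move at their own pace and stop on an object; "force" is the grip in N (left out, the last holds). Time passes only in rows, so rows that do not move let the fingers close. It gives the time, the measured TCP pose, the force and the opening at its end, in the units of the state.
- get_obs(): the state, without advancing time (a new reading comes with each control period).
- cams.camera(name): name is "side" or "top"; returns the picture (384x512x3 uint8, blue, green, red); there is no depth.
- cams.calibration(name): a dict with "K" (3x3 intrinsics, pixels), "T" (4x4, takes a point from camera to world coordinates). Camera axes: x right, y up, looking along -z (the intrinsics and any distortion apply to the point x, -y, -z); pixel columns grow to the right and rows downward; lengths in m; the calibration is good to about 2 mm. A picture is of the moment at which its call begins. calibration takes no time and is no camera call.
- hand_in(): hands the job in, once; it reports no verdict.
The state is a dict: "time_s": time; "qpos": joint angles; "joint_vel": joint speeds; "tau": joint torques, N m; "ee_pos": TCP position; "eef_rot": TCP orientation; "force": force on the tool from outside, world axes, zero at the start; "moment": the same for the moment, N m; "grip_width": finger opening in m.
Only numpy, scipy, OpenCV 4.12 (cv2) and the standard library are available. Lean on these libraries where they do the work, as an engineer would, in place of code of your own. Each camera call takes 0.05 s, during which the arm holds its last target.

## Working session

There is one attempt and no reset: what is moved stays moved. The work goes in short steps, Python scripts to look and compute and a tool call to move; the robot and the scene stay as the last step left them, time stands still between calls to the robot, and variables do not carry over. Pictures are saved under pics/ and viewed, and the job is handed in when it is done.

Besides the shell and the picture viewer there is one more tool, called after ">>>" as a command line: name --argument value ..., lists and objects as JSON in quotes. step_arm: Moves the arm, as the interface text tells. Its arguments: {"type":"object","properties":{"plan":{"type":"array","items":{"type":"object","properties":{"grip":{"type":"number"},"slide":{"type":"array","items":{"type":"number"}},"spin":{"type":"number"}}}},"force":{"type":"number"}},"required":["plan"]}

```bash
mkdir -p pics; ls; python3 - <<'E'
from station import get_obs, cams
import cv2, numpy as np
np.set_printoptions(precision=4,suppress=True)
print(get_obs())
for n in("side","top"):
    im=cams.camera(n); cv2.imwrite(f"pics/{n}0.png",im)
    c=cams.calibration(n); print(n,c)
E
```

```text
pics
{'time_s': 0.0, 'qpos': array([ 1.2144,  0.3005,  1.5216,  0.    ,  1.3207, -0.0666]), 'joint_vel': array([ 0.0012, -0.0006, -0.0002,  0.0021, -0.0009, -0.0014]), 'tau': array([ -0.0018, -53.1808, -35.2733,   0.0707,   0.0245,  -0.0001]), 'ee_pos': array([0.1571, 0.5268, 0.17  ]), 'eef_rot': array([-1.5707,  0.0011,  1.281 ]), 'force': array([ 0.1387,  0.1475, -0.535 ]), 'moment': array([0.004 , 0.0107, 0.0385]), 'grip_width': 0.09386182102673135}
side {'K': array([[362.0863,   0.    , 256.7764],
       [  0.    , 362.0863, 191.305 ],
       [  0.    ,   0.    ,   1.    ]]), 'T': array([[-0.1713,  0.7165, -0.6762, -0.0163],
       [-0.9852, -0.1263,  0.1157, -0.2642],
       [-0.0025,  0.6861,  0.7275,  0.6939],
       [ 0.    ,  0.    ,  0.    ,  1.    ]])}
top {'K': array([[481.4543,   0.    , 252.8421],
       [  0.    , 481.4543, 178.9924],
       [  0.    ,   0.    ,   1.    ]]), 'T': array([[-0.1106,  0.9735, -0.2002,  0.3507],
       [-0.9939, -0.1082,  0.0229, -0.3581],
       [ 0.0007,  0.2015,  0.9795,  1.0662],
       [ 0.    ,  0.    ,  0.    ,  1.    ]])}
```

View pics/side0.png

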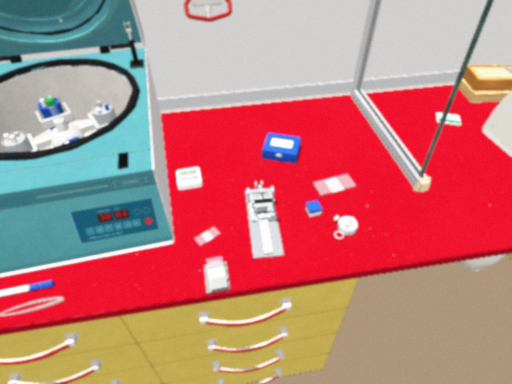

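View pics/top0.png

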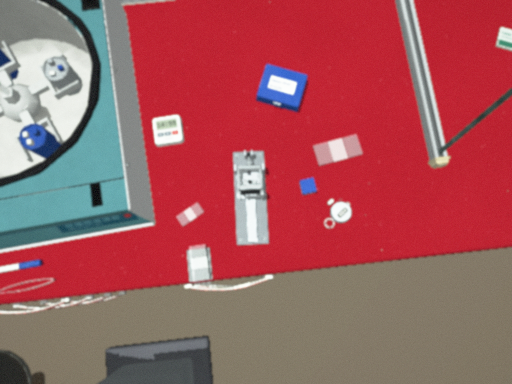

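```bash
cat > h.py <<'E'
from station import get_obs, cams
import cv2, numpy as np
np.set_printoptions(precision=4,suppress=True)
def ray(n,u,v):
    c=cams.calibration(n);K=c["K"];T=c["T"]
    d=np.array([(u-K[0,2])/K[0,0],-(v-K[1,2])/K[1,1],-1]);return T[:3,3],T[:3,:3]@d
def at(n,u,v,z):
    o,d=ray(n,u,v);return o+d*(z-o[2])/d[2]
def px(n,p):
    c=cams.calibration(n);K=c["K"];T=c["T"];q=T[:3,:3].T@(np.asarray(p)-T[:3,3])
    return np.array([K[0,0]*q[0]/-q[2]+K[0,2],K[1,1]*-q[1]/-q[2]+K[1,2]])
def crop(im,x0,y0,w,h,s,name):
    cv2.imwrite(f"pics/{name}.png",cv2.resize(im[y0:y0+h,x0:x0+w],None,fx=s,fy=s,interpolation=cv2.INTER_CUBIC))
E
python3 - <<'E'
from h import *
t=cv2.imread("pics/top0.png");s=cv2.imread("pics/side0.png")
crop(t,170,140,120,150,5,"t1") if 0 else crop(t,175,145,110,75*2-5,4,"t1")
crop(t,225,145,55,55,10,"t2")
crop(s,190,170,110,130,4,"s1")
for p in((249,155),(252,243),(199,263),(167,130),(308,186),(340,212)): print(p,at("top",*p,0.01))
E
```

```text
(249, 155) [ 0.6226 -0.3803  0.01  ]
(252, 243) [ 0.4251 -0.3652  0.01  ]
(199, 263) [ 0.3951 -0.2466  0.01  ]
(167, 130) [ 0.7019 -0.2003  0.01  ]
(308, 186) [ 0.537  -0.5034  0.01  ]
(340, 212) [ 0.4713 -0.5659  0.01  ]
```

View pics/t1.png

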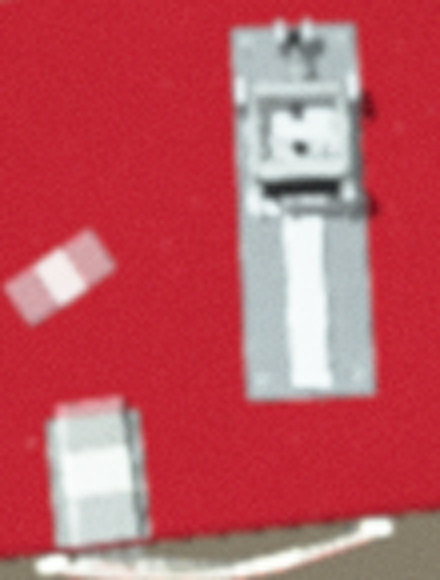

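View pics/t2.png

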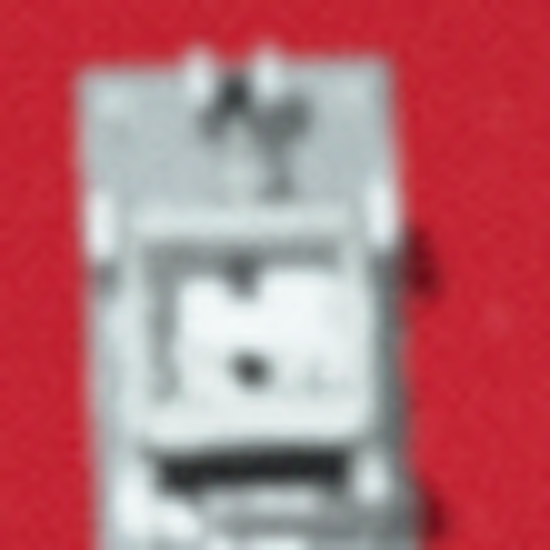

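View pics/s1.png

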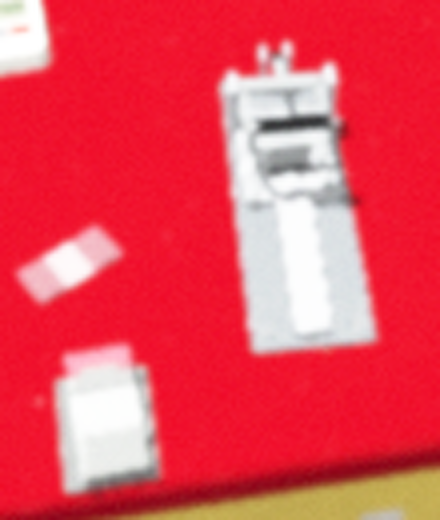

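```bash
python3 - <<'E'
from h import *
t=cv2.imread("pics/top0.png");s=cv2.imread("pics/side0.png")
crop(t,180,235,45,55,12,"t3")
crop(s,195,250,45,50,12,"s3")
crop(s,240,175,50,85,7,"s2")
E
```

```text
(no output)
```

View pics/t3.png

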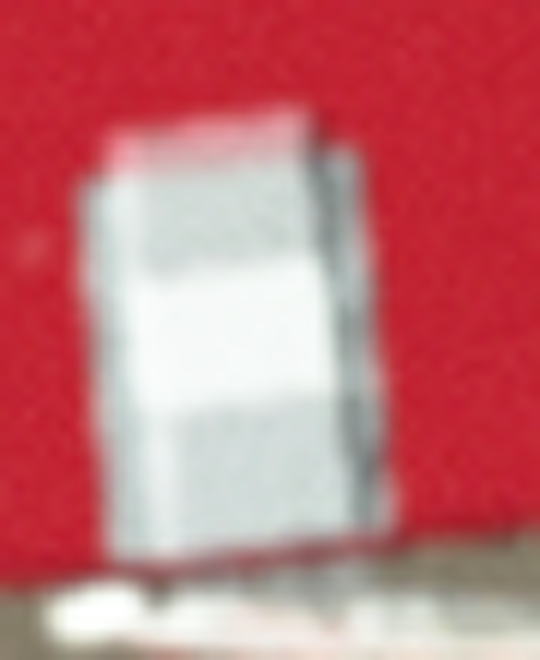

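View pics/s3.png

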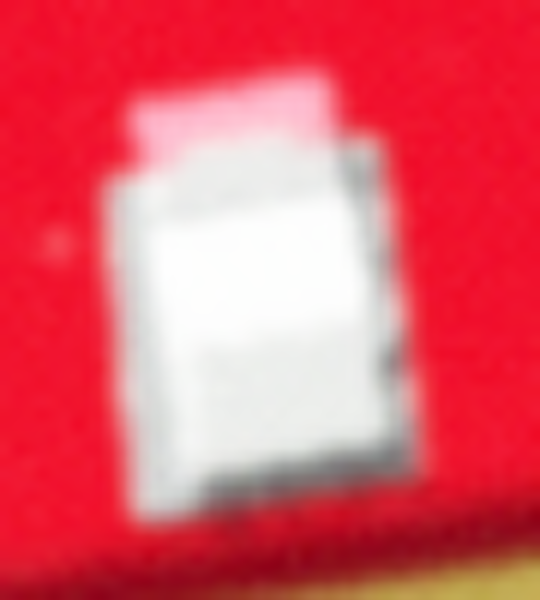

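View pics/s2.png

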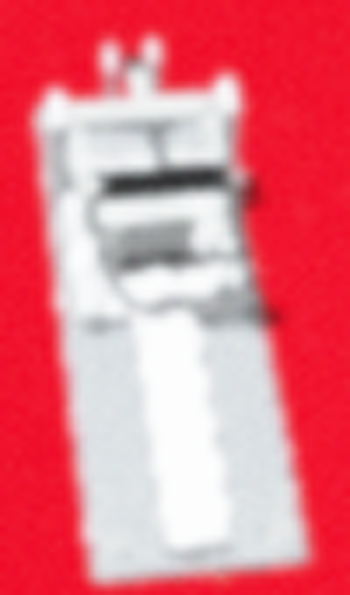

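```bash
cat > fit.py <<'E'
from h import *
from scipy.optimize import least_squares
def fit(obs,x0):  # obs: (cam,u,v,local xyz)
    def f(p):
        c,s=np.cos(p[2]),np.sin(p[2]);r=[]
        for n,u,v,l in obs:
            w=[p[0]+c*l[0]-s*l[1],p[1]+s*l[0]+c*l[1],l[2]]
            q=px(n,w)-[u,v]
            r+=list(q)
        return r
    s=least_squares(f,x0,loss='soft_l1'); return s.x,np.reshape(f(s.x),(-1,2))
def cp(off,sc,x,y): return off[0]+(x+.5)/sc-.5, off[1]+(y+.5)/sc-.5
E
python3 - <<'E'
from fit import *
T=lambda x,y:("top",*cp((175,145),4,x,y)); S=lambda x,y:("side",*cp((240,175),7,x,y))
st=[(*T(246,399),(-.115,.035,.004)),(*T(376,396),(-.115,-.035,.004)),(*T(232,28),(.095,.035,.004)),(*T(357,22),(.095,-.035,.004)),
 (*S(95,582),(-.115,.035,.004)),(*S(310,560),(-.115,-.035,.004))]
for sub in (st,st[:4]):
  x,r=fit(sub,[.54,-.37,0]);print("stage",x);print(r)
T=lambda x,y:("top",*cp((180,235),12,x,y)); S=lambda x,y:("side",*cp((195,250),12,x,y))
ba=[(*T(82,185),(.034,.025,.003)),(*T(357,150),(.034,-.025,.003)),(*T(393,528),(-.034,-.025,.003)),(*T(112,568),(-.034,.025,.003)),
 (*S(105,180),(.034,.025,.003)),(*S(380,138),(.034,-.025,.003)),(*S(420,475),(-.034,-.025,.003)),(*S(140,522),(-.034,.025,.003))]
x,r=fit(ba,[.39,-.24,0]);print("rest",x);print(r)
ch=[(*T(108,130),(.0375,.0175,.016)),(*T(308,108),(.0375,-.0175,.016)),
 (*T(235,335),(0,0,.016)),(*S(262,272),(0,0,.016)),
 (*S(130,103),(.0375,.0175,.016)),(*S(325,75),(.0375,-.0175,.016)),]
x,r=fit(ch,[.39,-.24,0]);print("chamber",x);print(r)
E
```

```text
stage [ 0.5385 -0.3734 -0.0668]
[[ 0.2377  0.1113]
 [-0.3556 -0.5526]
 [ 0.3154  0.1645]
 [-0.2541  0.3612]
 [-0.1173 -0.2132]
 [ 0.1661  0.0944]]
stage [ 0.5386 -0.3735 -0.067 ]
[[ 0.2428  0.0824]
 [-0.3506 -0.5746]
 [ 0.3401  0.137 ]
 [-0.2295  0.3401]]
rest [ 0.3929 -0.2457  0.0049]
[[-0.1462 -0.1138]
 [-0.3156  0.1436]
 [-0.2569  0.1311]
 [ 0.1185 -0.472 ]
 [ 0.2931  0.3579]
 [-0.0402  0.3868]
 [ 0.4952 -0.164 ]
 [-0.1052 -0.1791]]
chamber [ 0.3968 -0.2467  0.0316]
[[ 0.0599  0.5046]
 [-0.5566  0.0289]
 [-0.425  -0.3515]
 [-0.1224 -0.4213]
 [ 0.7584  0.3479]
 [ 0.3628 -0.0858]]
```

```bash
python3 - <<'E'
from h import *
c,s=np.cos(-.067),np.sin(-.067)
W=lambda x,y,z:(.5385+c*x-s*y,-.3734+s*x+c*y,z)
for nm,off,k in(("top",(225,145),10),("side",(240,175),7)):
  im=cv2.imread(f"pics/{nm}0.png")
  for l in((-.012,0,.075),(-.012,.021,.075),(.048,0,.045),(.03,0,.02),(.054,0,.112),(-.014,0,.012),(.095,0,.004)):
    p=px(nm,W(*l)); print(nm,l,p,(p-off)*k)
  print(W(*(-.012,0,.075)))
t=cv2.imread("pics/top0.png")
E
```

```text
top (-0.012, 0, 0.075) [250.1411 191.8864] [251.4113 468.8637]
top (-0.012, 0.021, 0.075) [240.1023 192.319 ] [151.0225 473.1899]
top (0.048, 0, 0.045) [249.0307 167.1769] [240.3069 221.7686]
top (0.03, 0, 0.02) [249.4532 177.6113] [244.5316 326.1131]
top (0.054, 0, 0.112) [248.6737 156.9206] [236.737  119.2064]
top (-0.014, 0, 0.012) [250.3172 197.7516] [253.172  527.5161]
top (0.095, 0, 0.004) [248.2875 151.1585] [232.8755  61.5849]
(np.float64(0.526526923925947), np.float64(-0.3725966013910019), 0.075)
side (-0.012, 0, 0.075) [263.5008 200.8838] [164.5053 181.1867]
side (-0.012, 0.021, 0.075) [254.3846 201.6171] [100.6919 186.3195]
side (0.048, 0, 0.045) [260.5046 190.9541] [143.5324 111.6788]
side (0.03, 0, 0.02) [261.2662 203.1146] [148.8632 196.8019]
side (0.054, 0, 0.112) [260.3611 169.4556] [142.5274 -38.8108]
side (-0.014, 0, 0.012) [263.3105 218.8948] [163.1733 307.2634]
side (0.095, 0, 0.004) [258.431  188.7507] [129.0168  96.2546]
(np.float64(0.526526923925947), np.float64(-0.3725966013910019), 0.075)
```

```bash
python3 - <<'E'
from h import *
c,s=np.cos(-.067),np.sin(-.067)
for vv in (41,43,45):
 for z in (.02,.03,.04,.05,.06,.07):
  w=at("top",250,145+vv,z); d=w[:2]-[.5385,-.3734]
  print(vv,z,"stage x",c*d[0]+s*d[1],"side crop",(px("side",w)-[240,175])*7)
s=cv2.imread("pics/side0.png");crop(s,245,185,40,40,14,"s4")
E
```

```text
41 0.02 stage x 0.011009643929285754 side crop [156.1755 237.232 ]
41 0.03 stage x 0.009103589514335871 side crop [156.9743 222.6006]
41 0.04 stage x 0.007197535099385987 side crop [157.7888 207.6802]
41 0.05 stage x 0.005291480684436212 side crop [158.6196 192.462 ]
41 0.06 stage x 0.00338542626948633 side crop [159.4672 176.9372]
41 0.07 stage x 0.0014793718545364448 side crop [160.332  161.0963]
43 0.02 stage x 0.0065146415329287955 side crop [157.1172 247.0427]
43 0.03 stage x 0.0046515513098042745 side crop [157.9189 232.3615]
43 0.04 stage x 0.0027884610866796434 side crop [158.7364 217.3902]
43 0.05 stage x 0.0009253708635551225 side crop [159.5703 202.1203]
43 0.06 stage x -0.0009377193595695088 side crop [160.4209 186.5425]
43 0.07 stage x -0.0028008095826940293 side crop [161.2889 170.6476]
45 0.02 stage x 0.0020272843181337024 side crop [158.0639 256.9053]
45 0.03 stage x 0.00020708521255806897 side crop [158.8686 242.174 ]
45 0.04 stage x -0.0016131138930174538 side crop [159.6891 227.1517]
45 0.05 stage x -0.0034333129985930876 side crop [160.526  211.8296]
45 0.06 stage x -0.005253512104168721 side crop [161.3797 196.1987]
45 0.07 stage x -0.007073711209744355 side crop [162.2509 180.2495]
```

View pics/s4.png

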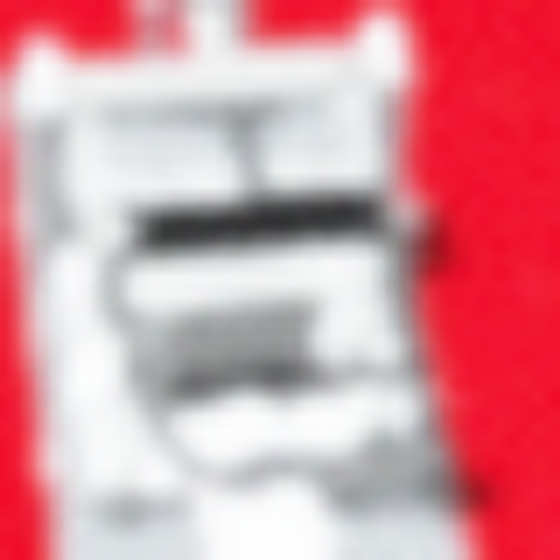

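```bash
python3 - <<'E'
from h import *
for n,u,v in(("side",172,240),("side",0,275),("side",160,100),("top",152,225),("top",0,258),("top",20,290)): print(n,u,v,at(n,u,v,0),at(n,u,v,.1),at(n,u,v,.2))
print([px("top",(.157,.527,.171)),px("side",(.157,.527,.171))])
E
```

```text
side 172 240 [ 0.5088 -0.1524  0.    ] [ 0.4331 -0.1685  0.1   ] [ 0.3575 -0.1846  0.2   ]
side 0 275 [0.4796 0.2161 0.    ] [0.4082 0.1469 0.1   ] [0.3367 0.0777 0.2   ]
side 160 100 [ 1.1145 -0.1191  0.    ] [ 0.9516 -0.14    0.1   ] [ 0.7886 -0.1609  0.2   ]
top 152 225 [ 0.4898 -0.1493  0.    ] [ 0.4767 -0.1689  0.1   ] [ 0.4637 -0.1884  0.2   ]
top 0 258 [0.4544 0.1859 0.    ] [0.4447 0.1349 0.1   ] [0.4349 0.0839 0.2   ]
top 20 290 [0.381  0.1434 0.    ] [0.3782 0.0964 0.1   ] [0.3753 0.0494 0.2   ]
[array([-252.7341,  452.5679]), array([-463.5991,  489.5535])]
```

```bash
cat >> h.py <<'E'
SX,SY,SYAW=.5385,-.3734,-.067
def st2w(x,y,z=0):
    c,s=np.cos(SYAW),np.sin(SYAW);return np.array([SX+c*x-s*y,SY+s*x+c*y,z])
def w2st(p):
    c,s=np.cos(SYAW),np.sin(SYAW);d=np.array(p[:2])-[SX,SY];return np.array([c*d[0]+s*d[1],-s*d[0]+c*d[1],p[2]])
def tool():
    from scipy.spatial.transform import Rotation as R
    o=get_obs();return o,R.from_euler('xyz',o['eef_rot']).as_matrix()
def where():
    o,M=tool();print("t",round(o['time_s'],2),"world",o['ee_pos'],"rot",o['eef_rot'],"stage",w2st(o['ee_pos']),"F",o['force'],"w",o['grip_width'],"q",o['qpos'])
def delta(t):
    o,M=tool();return M.T@(np.asarray(t)-o['ee_pos'])
E
python3 - <<'E'
from h import *
c,s=np.cos(SYAW),np.sin(SYAW);M=np.array([[c,-s],[s,c]])
P=[(.157,.527),(.30,.2),(.36,-.1),(.37,-.30),st2w(-.012,0)[:2]]
for a,b in zip(P,P[1:]): print(M.T@(np.array(b)-np.array(a)))
E
```

```text
[ 0.1646 -0.3167]
[ 0.08   -0.2953]
[ 0.0234 -0.1989]
[ 0.161 -0.062]
```

>>> step_arm --plan '[{"spin": 7,"grip": 0.4},{"spin": 7,"grip": 0.4},{"spin": 7,"grip": 0.4},{"spin": 7,"grip": 0.4},{"spin": 7,"grip": 0.4},{"spin": 7,"grip": 0.4},{"spin": 7,"grip": 0.4},{"spin": 7,"grip": 0.4},{"spin": 7,"grip": 0.4},{"spin": 7,"grip": 0.4},{"spin": 7,"grip": 0.4}]' --force 20

```text
schema error: expected keys grip, slide, spin
```

>>> step_arm --plan '[{"grip": 0.4,"slide": [0,0,0],"spin": 7},{"grip": 0.4,"slide": [0,0,0],"spin": 7},{"grip": 0.4,"slide": [0,0,0],"spin": 7},{"grip": 0.4,"slide": [0,0,0],"spin": 7},{"grip": 0.4,"slide": [0,0,0],"spin": 7},{"grip": 0.4,"slide": [0,0,0],"spin": 7},{"grip": 0.4,"slide": [0,0,0],"spin": 7},{"grip": 0.4,"slide": [0,0,0],"spin": 7},{"grip": 0.4,"slide": [0,0,0],"spin": 7},{"grip": 0.4,"slide": [0,0,0],"spin": 7},{"grip": 0.4,"slide": [0,0,0],"spin": 7.1}]' --force 20

```text
time_s: 1.02
ee_pos: [0.1571, 0.5269, 0.1702]
eef_rot: [-1.571, 0.0, -0.071]
force: [0.3, 1.1, -0.1]
grip_width: 0.0285
```

>>> step_arm --plan '[{"grip": 0.4,"slide": [0.0137,0,-0.0264],"spin": 0},{"grip": 0.4,"slide": [0.0137,0,-0.0264],"spin": 0},{"grip": 0.4,"slide": [0.0137,0,-0.0264],"spin": 0},{"grip": 0.4,"slide": [0.0137,0,-0.0264],"spin": 0},{"grip": 0.4,"slide": [0.0137,0,-0.0264],"spin": 0},{"grip": 0.4,"slide": [0.0137,0,-0.0264],"spin": 0},{"grip": 0.4,"slide": [0.0137,0,-0.0264],"spin": 0},{"grip": 0.4,"slide": [0.0137,0,-0.0264],"spin": 0},{"grip": 0.4,"slide": [0.0137,0,-0.0264],"spin": 0},{"grip": 0.4,"slide": [0.0137,0,-0.0264],"spin": 0},{"grip": 0.4,"slide": [0.0137,0,-0.0264],"spin": 0},{"grip": 0.4,"slide": [0.0137,0,-0.0264],"spin": 0}]'

```text
time_s: 2.02
ee_pos: [0.3009, 0.1989, 0.1705]
eef_rot: [-1.571, 0.0, -0.064]
force: [-1.1, -0.0, -0.5]
grip_width: 0.028
```

>>> step_arm --plan '[{"grip": 0.4,"slide": [0.008,0,-0.0295],"spin": 0},{"grip": 0.4,"slide": [0.008,0,-0.0295],"spin": 0},{"grip": 0.4,"slide": [0.008,0,-0.0295],"spin": 0},{"grip": 0.4,"slide": [0.008,0,-0.0295],"spin": 0},{"grip": 0.4,"slide": [0.008,0,-0.0295],"spin": 0},{"grip": 0.4,"slide": [0.008,0,-0.0295],"spin": 0},{"grip": 0.4,"slide": [0.008,0,-0.0295],"spin": 0},{"grip": 0.4,"slide": [0.008,0,-0.0295],"spin": 0},{"grip": 0.4,"slide": [0.008,0,-0.0295],"spin": 0},{"grip": 0.4,"slide": [0.008,0,-0.0295],"spin": 0},{"grip": 0.4,"slide": [0.0033,0,-0.0284],"spin": 0},{"grip": 0.4,"slide": [0.0033,0,-0.0284],"spin": 0},{"grip": 0.4,"slide": [0.0033,0,-0.0284],"spin": 0},{"grip": 0.4,"slide": [0.0033,0,-0.0284],"spin": 0},{"grip": 0.4,"slide": [0.0033,0,-0.0284],"spin": 0},{"grip": 0.4,"slide": [0.0033,0,-0.0284],"spin": 0},{"grip": 0.4,"slide": [0.0033,0,-0.0284],"spin": 0}]'

```text
time_s: 3.43
ee_pos: [0.3714, -0.3005, 0.1703]
eef_rot: [-1.57, 0.0, -0.065]
force: [0.2, -0.2, -0.4]
grip_width: 0.0285
```

```bash
python3 - <<'E'
from h import *
where();print(delta(st2w(-.012,0,.15)))
E
```

```text
t 3.43 world [ 0.3714 -0.3005  0.1703] rot [-1.5705  0.0003 -0.0648] stage [-0.1716  0.0615  0.1703] F [ 0.1592 -0.2129 -0.358 ] w 0.028459314258793625 q [-0.757   0.1389  1.7179  0.      1.2852 -0.6922]
[ 0.1595  0.0202 -0.0619]
```

>>> step_arm --plan '[{"grip": 0.4,"slide": [0.02,0,-0.0077],"spin": 0},{"grip": 0.4,"slide": [0.02,0,-0.0077],"spin": 0},{"grip": 0.4,"slide": [0.02,0,-0.0077],"spin": 0},{"grip": 0.4,"slide": [0.02,0,-0.0077],"spin": 0},{"grip": 0.4,"slide": [0.02,0.01,-0.0077],"spin": 0},{"grip": 0.4,"slide": [0.02,0.015,-0.0077],"spin": 0},{"grip": 0.4,"slide": [0.02,0.015,-0.0077],"spin": 0},{"grip": 0.4,"slide": [0.0195,0.01,-0.008],"spin": 0},{"grip": 0.4,"slide": [0,0.01,0],"spin": 0},{"grip": 0.4,"slide": [0,0.005,0],"spin": 0},{"grip": 0.4,"slide": [0,0,0],"spin": 0}]'

```text
time_s: 4.35
ee_pos: [0.5259, -0.3705, 0.104]
eef_rot: [-1.569, 0.002, -0.065]
force: [0.4, -0.2, -0.9]
grip_width: 0.028
```

```bash
python3 - <<'E'
from h import *
im=cams.camera("side");crop(im,200,120,130,130,5,"a1")
im=cams.camera("top");crop(im,200,110,110,110,5,"a2")
where();print(delta(st2w(-.012,0,.063)))
E
```

```text
t 4.45 world [ 0.5264 -0.3711  0.1062] rot [-1.571  -0.0003 -0.0648] stage [-0.0122  0.0015  0.1062] F [-0.0353  0.5333  1.1453] w 0.027904859011656815 q [-0.6709  0.5626  1.3009 -0.      1.2778 -0.606 ]
[ 0.0002  0.0432 -0.0015]
```

View pics/a1.png

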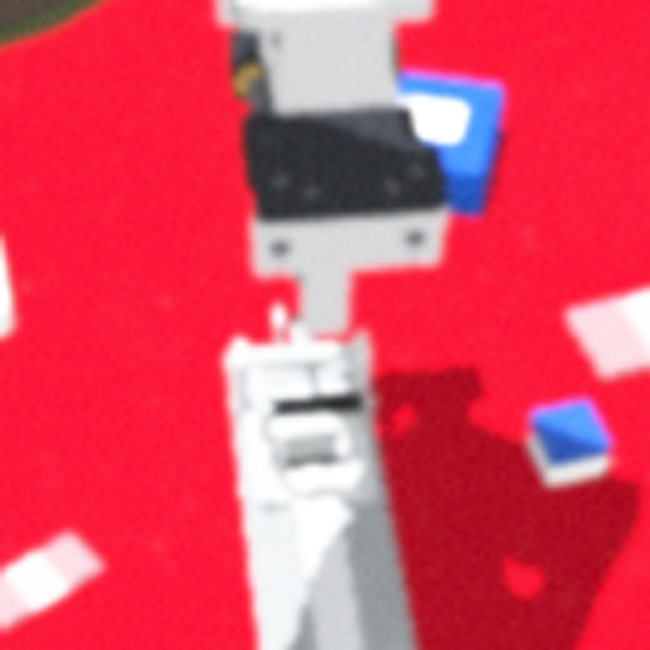

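View pics/a2.png

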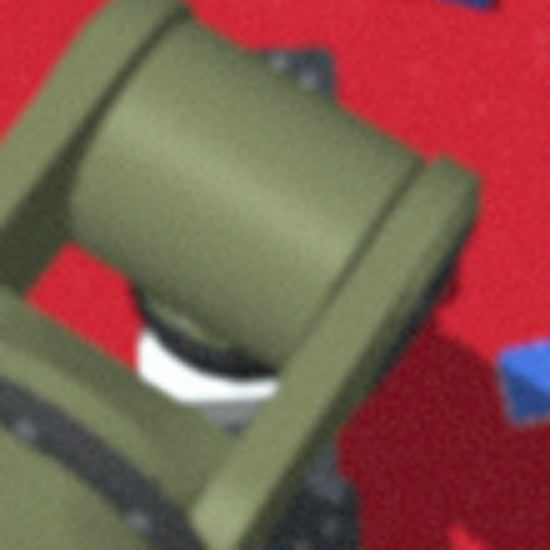

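>>> step_arm --plan '[{"grip": 0.4,"slide": [0,0.01,-0.0005],"spin": 0},{"grip": 0.4,"slide": [0,0.01,-0.0005],"spin": 0},{"grip": 0.4,"slide": [0,0.01,-0.0005],"spin": 0},{"grip": 0.4,"slide": [0,0.01,0],"spin": 0},{"grip": 0.4,"slide": [0,0.003,0],"spin": 0},{"grip": 0.4,"slide": [0,0,0],"spin": 0},{"grip": 1,"slide": [0,0,0],"spin": 0},{"grip": 1,"slide": [0,0,0],"spin": 0},{"grip": 1,"slide": [0,0,0],"spin": 0},{"grip": 1,"slide": [0,0,0],"spin": 0},{"grip": 1,"slide": [0,0,0],"spin": 0},{"grip": 1,"slide": [0,0,0],"spin": 0}]'

```text
time_s: 5.45
ee_pos: [0.5269, -0.3728, 0.0627]
eef_rot: [-1.571, -0.0, -0.065]
force: [-0.3, -0.0, 0.5]
grip_width: 0.0003
```

```bash
python3 - <<'E'
from h import *
where()
th=np.linspace(0,1.2,25);a0=np.pi-np.arctan2(30,60)
x=48+67.1*np.cos(a0-th);z=45+67.1*np.sin(a0-th)
for i in range(25):print(round(th[i],2),round(x[i],1),round(z[i],1), np.round([x[i]-x[i-1],-(z[i]-z[i-1])],2) if i else"")
E
```

```text
t 5.45 world [ 0.5269 -0.3728  0.0627] rot [-1.571  -0.0002 -0.0647] stage [-0.0117 -0.0001  0.0627] F [-0.3285 -0.0231  0.5048] w 0.0002783708438921941 q [-0.6725  0.6082  1.3353 -0.      1.1977 -0.6078]
0.0 -12.0 75.0 
0.05 -10.4 78.0 [ 1.57 -2.96]
0.1 -8.7 80.8 [ 1.72 -2.88]
0.15 -6.9 83.6 [ 1.86 -2.79]
0.2 -4.9 86.3 [ 2.   -2.69]
0.25 -2.7 88.9 [ 2.13 -2.59]
0.3 -0.5 91.4 [ 2.26 -2.48]
0.35 1.9 93.8 [ 2.38 -2.36]
0.4 4.4 96.0 [ 2.49 -2.24]
0.45 7.0 98.1 [ 2.6  -2.11]
0.5 9.7 100.1 [ 2.71 -1.98]
0.55 12.5 102.0 [ 2.8  -1.84]
0.6 15.4 103.7 [ 2.89 -1.7 ]
0.65 18.4 105.2 [ 2.97 -1.56]
0.7 21.4 106.6 [ 3.05 -1.41]
0.75 24.5 107.9 [ 3.11 -1.25]
0.8 27.7 109.0 [ 3.17 -1.09]
0.85 30.9 109.9 [ 3.22 -0.93]
0.9 34.2 110.7 [ 3.26 -0.77]
0.95 37.5 111.3 [ 3.3  -0.61]
1.0 40.8 111.7 [ 3.33 -0.44]
1.05 44.2 112.0 [ 3.34 -0.28]
1.1 47.5 112.1 [ 3.35 -0.11]
1.15 50.9 112.0 [3.35 0.06]
1.2 54.2 111.8 [3.35 0.23]
```

```bash
python3 - <<'E'
from h import *
im=cams.camera("side");crop(im,225,140,80,80,9,"b1")
crop(cams.camera("top"),200,140,90,90,7,"b2")
E
```

```text
(no output)
```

View pics/b1.png

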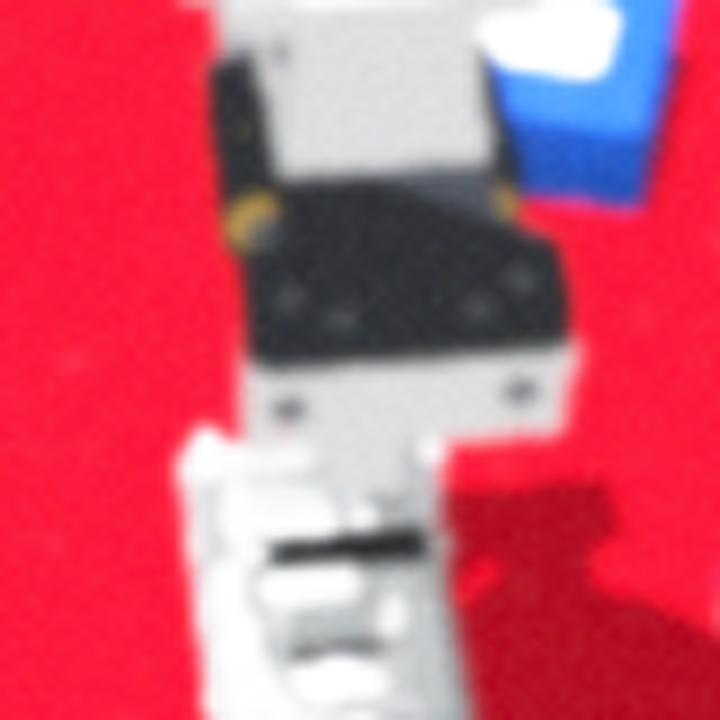

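View pics/b2.png

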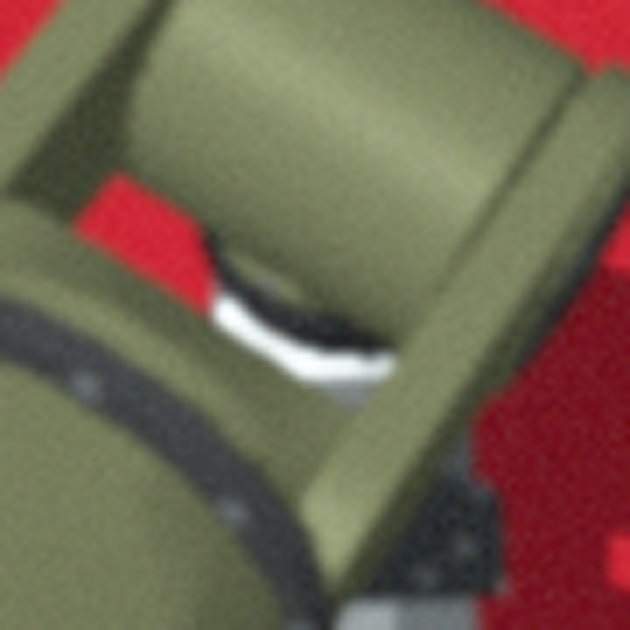

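```bash
python3 - <<'E'
from h import *
p=get_obs()['ee_pos']
print((px("side",p)-[225,140])*9,(px("side",p+[0,0,.019])-[225,140])*9,(px("side",st2w(-.012,0,.075))-[225,140])*9)
im=cams.camera("side");crop(im,245,180,35,40,16,"b3")
E
```

```text
[346.2634 578.9806] [347.0866 529.4714] [346.5068 547.9544]
```

View pics/b3.png

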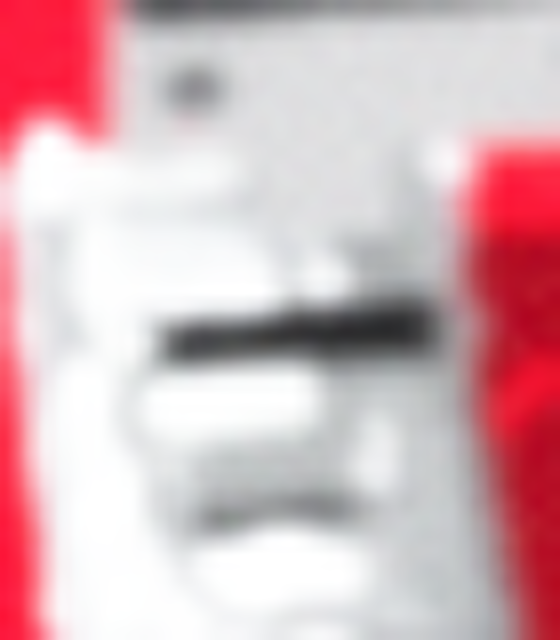

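```bash
python3 - <<'E'
from h import *
p=np.array([.5264,-.3711,.1062])
for dx in(-.027,-.014,0,.014,.027): print(dx,px("side",p+[dx,0,0]))
print(px("side",(.5269-.012,-.3728,.0627)))
E
```

```text
-0.027 [265.2726 200.5674]
-0.014 [264.168 196.236]
0 [263.0054 191.677 ]
0.014 [261.8697 187.2237]
0.027 [260.8385 183.18  ]
[264.4601 208.1667]
```

```bash
python3 - <<'E'
from h import *
o=w2st(get_obs()['ee_pos'])
for x in(-.0885,.0885,-.0375,.0375):
  for y in(-.0375,.0375,-.0885,.0885):
    for z in (.097,.117): print(x,y,z,(px("side",st2w(o[0]+x,o[1]+y,o[2]+z))-[225,140])*9)
E
```

```text
-0.0885 -0.0375 0.097 [569.5227 575.3187]
-0.0885 -0.0375 0.117 [575.2158 513.4698]
-0.0885 0.0375 0.097 [227.1324 603.1966]
-0.0885 0.0375 0.117 [225.6586 541.4636]
-0.0885 -0.0885 0.097 [799.466  556.5964]
-0.0885 -0.0885 0.117 [809.911  494.6746]
-0.0885 0.0885 0.097 [ -8.6261 622.3924]
-0.0885 0.0885 0.117 [-15.0981 560.7443]
0.0885 -0.0375 0.097 [455.5629  57.0945]
0.0885 -0.0375 0.117 [458.3847  -4.8394]
0.0885 0.0375 0.097 [162.499  77.596]
0.0885 0.0375 0.117 [160.086  15.628]
0.0885 -0.0885 0.097 [652.7363  43.3011]
0.0885 -0.0885 0.117 [659.042  -18.6072]
0.0885 0.0885 0.097 [-38.9264  91.6868]
0.0885 0.0885 0.117 [-44.9766  29.698 ]
-0.0375 -0.0375 0.097 [532.8999 408.7788]
-0.0375 -0.0375 0.117 [537.5929 346.5597]
-0.0375 0.0375 0.097 [206.3461 434.1619]
-0.0375 0.0375 0.117 [204.5263 372.0006]
-0.0375 -0.0885 0.097 [752.3353 391.7219]
-0.0375 -0.0885 0.117 [761.3518 329.4682]
-0.0375 0.0885 0.097 [-18.3757 451.6297]
-0.0375 0.0885 0.117 [-24.7322 389.5122]
0.0375 -0.0375 0.097 [484.8551 190.2985]
0.0375 -0.0375 0.117 [488.3473 128.0867]
0.0375 0.0375 0.097 [179.099  212.5873]
0.0375 0.0375 0.117 [176.8888 150.3714]
0.0375 -0.0885 0.097 [690.472  175.3096]
0.0375 -0.0885 0.117 [697.7557 113.1036]
0.0375 0.0885 0.097 [-31.1486 227.9138]
0.0375 0.0885 0.117 [-37.3247 165.6983]
```

```bash
python3 - <<'E'
from h import *
a=cv2.imread("pics/side0.png");b=cams.camera("side")
A=cv2.resize(a[170:225,235:290],None,fx=9,fy=9,interpolation=cv2.INTER_CUBIC)
B=cv2.resize(b[170:225,235:290],None,fx=9,fy=9,interpolation=cv2.INTER_CUBIC)
f=lambda I:cv2.convertScaleAbs(I,alpha=1.0) 
g=lambda I:np.clip((I.astype(float)/255)**3*255,0,255).astype('u1')
cv2.imwrite("pics/c1.png",cv2.resize(np.hstack([g(A),g(B)]),(798,400)))
where()
E
```

```text
t 5.65 world [ 0.5268 -0.3727  0.0626] rot [-1.5708 -0.     -0.0647] stage [-0.0117 -0.0001  0.0626] F [-0.1726 -0.315  -0.1963] w 0.0007984044649532581 q [-0.6725  0.6084  1.3354 -0.      1.1977 -0.6078]
```

View pics/c1.png

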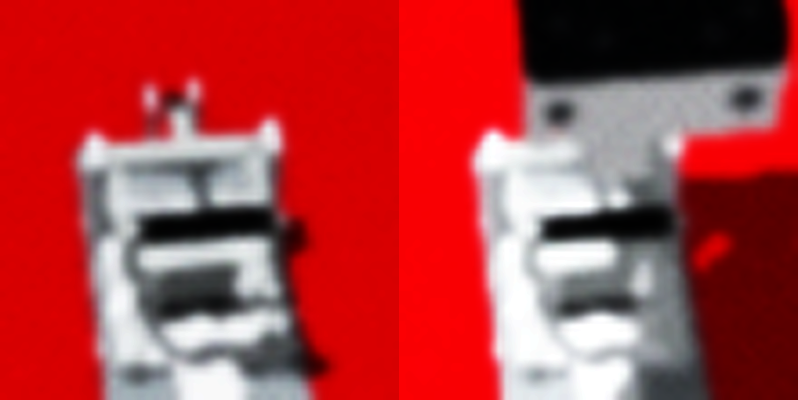

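>>> step_arm --plan '[{"grip": 1,"slide": [0,-0.02,0],"spin": 0},{"grip": 1,"slide": [0,-0.025,0],"spin": 0},{"grip": 1,"slide": [0,-0.025,0],"spin": 0},{"grip": 1,"slide": [0,-0.02,0],"spin": 0},{"grip": 1,"slide": [-0.03,0,-0.03],"spin": 0},{"grip": 1,"slide": [-0.03,0,-0.03],"spin": 0},{"grip": 1,"slide": [-0.03,0,-0.03],"spin": 0},{"grip": 1,"slide": [-0.03,0,-0.03],"spin": 0},{"grip": 1,"slide": [-0.03,0,-0.03],"spin": 0},{"grip": 1,"slide": [0,0,0],"spin": 0}]'

```text
time_s: 6.48
ee_pos: [0.365, -0.5143, 0.1525]
eef_rot: [-1.572, 0.001, -0.07]
force: [-0.5, 0.6, 0.2]
grip_width: 0.0001
```

```bash
python3 - <<'E'
from h import *
where();p=get_obs()['ee_pos']
b=cams.camera("side");cv2.imwrite("pics/d1.png",b)
t=cams.camera("top");cv2.imwrite("pics/d2.png",t)
print("tcp",px("side",p),px("top",p))
u,v=px("side",p).astype(int);crop(b,u-50,v-60,100,100,6,"d3")
u,v=px("top",p).astype(int);crop(t,u-60,v-60,120,120,5,"d4");print(u,v)
E
```

```text
t 6.48 world [ 0.365  -0.5143  0.1525] rot [-1.5717  0.0008 -0.0702] stage [-0.1637 -0.1522  0.1525] F [-0.494   0.6369  0.2134] w 0.00014779172386749132 q [-1.0111  0.4947  1.2935 -0.0012  1.3531 -0.9406]
tcp [353.8524 226.7431] [334.6124 260.8471]
334 260
```

View pics/d3.png

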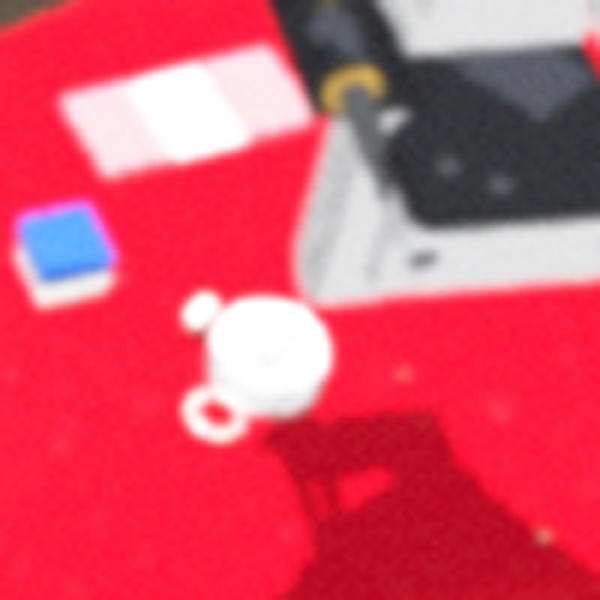

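View pics/d4.png

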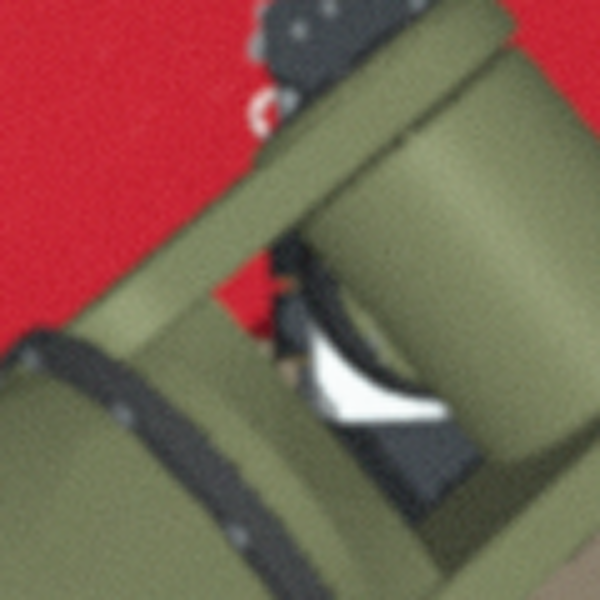

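View pics/d1.png

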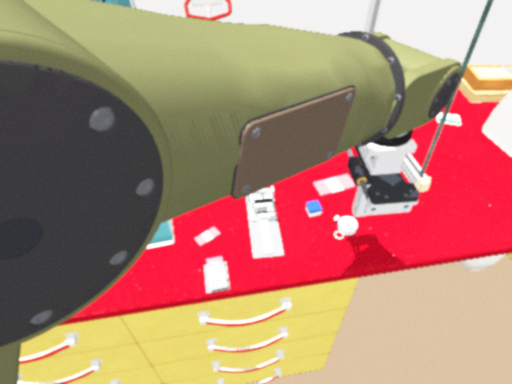

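```bash
python3 - <<'E'
from h import *
o,M=tool();p=o['ee_pos']
for x in(-.0885,-.0375):
  for z in(-.0375,.0375):
    for y in(0.0,-.097,-.125): 
      w=p+M@np.array([x,y,z]);print(x,z,y,px("side",w),px("top",w))
for l in ((0,0),(-.0885,.0),(.0885,0)):
   print(px("top",p+M@np.array([l[0],-.097,0])))
E
```

```text
-0.0885 -0.0375 0.0 [387.1544 263.8044] [356.6457 306.6676]
-0.0885 -0.0375 -0.097 [403.5907 229.5883] [369.1801 310.1131]
-0.0885 -0.0375 -0.125 [409.1427 218.0306] [373.3794 311.2674]
-0.0885 0.0375 0.0 [344.7025 267.8246] [315.9218 308.5078]
-0.0885 0.0375 -0.097 [355.8439 233.7975] [323.5637 312.178 ]
-0.0885 0.0375 -0.125 [359.6127 222.2871] [326.1242 313.4078]
-0.0375 -0.0375 0.0 [377.3517 239.7455] [354.2599 278.3563]
-0.0375 -0.0375 -0.097 [391.6442 204.6697] [366.3501 278.3952]
-0.0375 -0.0375 -0.125 [396.429 192.927] [370.3931 278.4082]
-0.0375 0.0375 0.0 [337.0775 243.359 ] [314.0015 280.1527]
-0.0375 0.0375 -0.097 [346.6343 208.404 ] [321.3169 280.4052]
-0.0375 0.0375 -0.125 [349.8378 196.6867] [323.7636 280.4897]
[342.0181 256.5727]
[346.3822 311.1451]
[337.8424 204.3568]
```

>>> step_arm --plan '[{"grip": -1,"slide": [0,0,0],"spin": 7},{"grip": -1,"slide": [0,0,0],"spin": 7},{"grip": -1,"slide": [0,0,0],"spin": 7},{"grip": -1,"slide": [0,0,0],"spin": 7},{"grip": -1,"slide": [0,0,0],"spin": 7},{"grip": -1,"slide": [0,0,0],"spin": 7},{"grip": -1,"slide": [0,0,0],"spin": 7},{"grip": -1,"slide": [0,0,0],"spin": 7},{"grip": -1,"slide": [0,0,0],"spin": 7},{"grip": -1,"slide": [0,0,0],"spin": 7},{"grip": -1,"slide": [0,0,0],"spin": 7},{"grip": -1,"slide": [0,0,0],"spin": 7},{"grip": -1,"slide": [0,0,0],"spin": 6},{"grip": -1,"slide": [0,0,0],"spin": 0}]'

```text
time_s: 7.75
ee_pos: [0.3715, -0.5093, 0.1526]
eef_rot: [-1.571, 0.0, -1.639]
force: [-0.4, 0.0, 0.5]
grip_width: 0.0902
```

```bash
python3 - <<'E'
from h import *
where();o,M=tool();p=o['ee_pos']
b=cams.camera("side");cv2.imwrite("pics/e1.png",b)
t=cams.camera("top");cv2.imwrite("pics/e2.png",t)
print(px("side",p),px("top",p))
for x in(-.0595,-.047,.047,.0595):print(x,px("side",p+M@[x,0,-.008]),px("side",p+M@[x,0,.008]))
u,v=px("side",p).astype(int);crop(b,u-70,v-70,130,110,6,"e3");print(u-70,v-70)
E
```

```text
t 7.75 world [ 0.3715 -0.5093  0.1526] rot [-1.5707  0.0001 -1.6387] stage [-0.1576 -0.1468  0.1526] F [-0.3555  0.0008  0.5151] w 0.09016042236625169 q [-0.9988  0.4941  1.2943  0.0001  1.3532  0.64  ]
[350.1208 224.4078] [331.4712 257.6674]
-0.0595 [320.1415 230.4523] [318.2539 223.7165]
-0.047 [326.7223 229.8841] [324.7324 223.1659]
0.047 [375.6722 225.6576] [372.9299 219.0694]
0.0595 [382.1108 225.1017] [379.2707 218.5304]
280 154
```

View pics/e3.png

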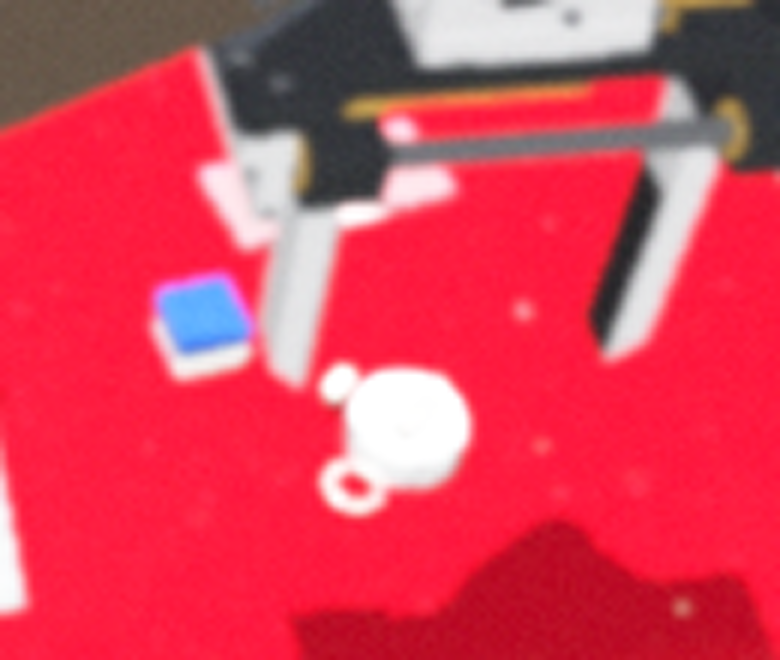

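View pics/e2.png

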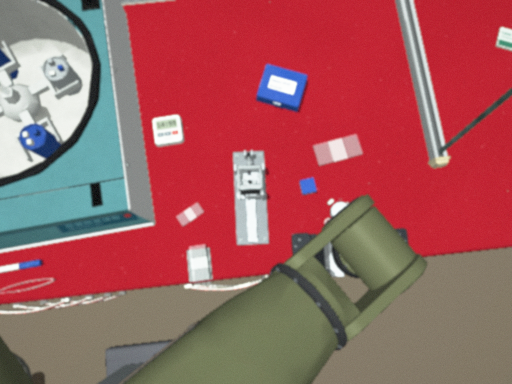

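```bash
python3 - <<'E'
from h import *
from scipy.optimize import least_squares
o,M=tool();p=o['ee_pos']
for dz in(0,.035):
 for x in(-.0885,.0885):
  for z in (-.0375,.0375):
   for y in(-.097,-.15): print(dz,x,z,y,px("top",p+[0,0,dz]+M@np.array([x,y,z])))
t=cv2.imread("pics/e2.png");crop(t,280,190,140,100,5,"e4")
w=o['grip_width']/2
ob=[((-w,0,-.008),(330,218.7)),((w,0,-.008),(381.3,213.7)),((-w-.0125,0,-.008),(324.7,215.7)),((w+.0125,0,-.008),(388.3,210.7))]
f=lambda d:np.concatenate([px("side",p+d+M@np.array(l))-np.array(q) for l,q in ob])
s=least_squares(f,[0,0,0]);print(s.x,f(s.x))
E
```

```text
0 -0.0885 -0.0375 -0.097 [289.7817 281.051 ]
0 -0.0885 -0.0375 -0.15 [292.3737 281.2638]
0 -0.0885 0.0375 -0.097 [286.8292 235.7675]
0 -0.0885 0.0375 -0.15 [289.1688 232.8914]
0 0.0885 -0.0375 -0.097 [395.9543 275.4894]
0 0.0885 -0.0375 -0.15 [405.8986 275.3161]
0 0.0885 0.0375 -0.097 [391.0463 230.4168]
0 0.0885 0.0375 -0.15 [400.4608 227.1846]
0.035 -0.0885 -0.0375 -0.097 [291.4522 281.187 ]
0.035 -0.0885 -0.0375 -0.15 [294.2906 281.4199]
0.035 -0.0885 0.0375 -0.097 [288.3376 233.9099]
0.035 -0.0885 0.0375 -0.15 [290.895  230.7659]
0.035 0.0885 -0.0375 -0.097 [402.3684 275.3763]
0.035 0.0885 -0.0375 -0.15 [413.2556 275.1865]
0.035 0.0885 0.0375 -0.097 [397.1214 228.3292]
0.035 0.0885 0.0375 -0.15 [407.4104 224.7966]
[ 0.0005 -0.0016  0.0377] [ 0.8192 -1.7136  0.1134 -1.2955 -0.7203  1.9057 -0.2126  1.1001]
```

View pics/e4.png

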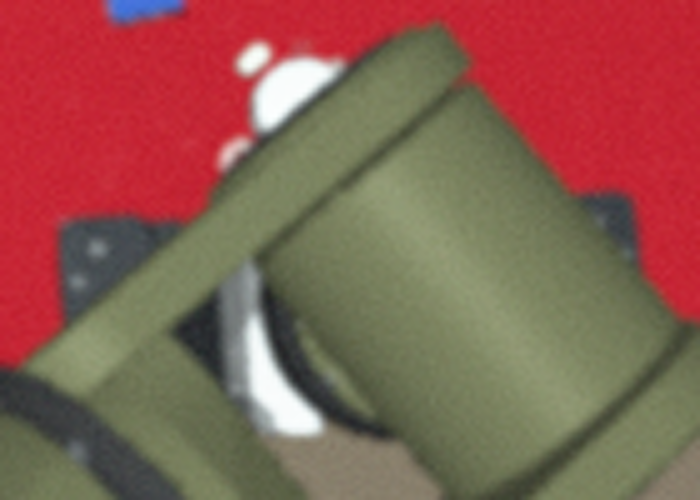

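>>> step_arm --plan '[{"grip": 0.4,"slide": [0,0,0],"spin": -7},{"grip": 0.4,"slide": [0,0,0],"spin": -7},{"grip": 0.4,"slide": [0,0,0],"spin": -7},{"grip": 0.4,"slide": [0,0,0],"spin": -7},{"grip": 0.4,"slide": [0,0,0],"spin": -7},{"grip": 0.4,"slide": [0,0,0],"spin": -7},{"grip": 0.4,"slide": [0,0,0],"spin": -7},{"grip": 0.4,"slide": [0,0,0],"spin": -7},{"grip": 0.4,"slide": [0,0,0],"spin": -7},{"grip": 0.4,"slide": [0,0,0],"spin": -7},{"grip": 0.4,"slide": [0,0,0],"spin": -7},{"grip": 0.4,"slide": [0,0,0],"spin": -7},{"grip": 0.4,"slide": [0,0,0],"spin": -6},{"grip": 0.4,"slide": [0.0291,0,0.0293],"spin": 0},{"grip": 0.4,"slide": [0.0291,0,0.0293],"spin": 0},{"grip": 0.4,"slide": [0.0291,0,0.0293],"spin": 0},{"grip": 0.4,"slide": [0.0291,0,0.0293],"spin": 0},{"grip": 0.4,"slide": [0.0291,0,0.0293],"spin": 0},{"grip": 0.4,"slide": [0,0,0],"spin": 0}]'

```text
time_s: 9.43
ee_pos: [0.5297, -0.3679, 0.1524]
eef_rot: [-1.57, -0.001, -0.055]
force: [-0.5, -0.1, -0.0]
grip_width: 0.0283
```

```bash
python3 - <<'E'
from h import *
where();print(delta(st2w(-.012,0,.065)))
E
```

```text
t 9.43 world [ 0.5297 -0.3679  0.1524] rot [-1.5699 -0.0008 -0.0547] stage [-0.0092  0.0049  0.1524] F [-0.4915 -0.0884 -0.0152] w 0.02826215564445004 q [-0.6644  0.5276  1.2449  0.0012  1.3689 -0.61  ]
[-0.003   0.0874 -0.005 ]
```

>>> step_arm --plan '[{"grip": 0.4,"slide": [-0.0015,0.02,-0.0025],"spin": 0},{"grip": 0.4,"slide": [-0.001,0.02,-0.0025],"spin": 0},{"grip": 0.4,"slide": [0,0.02,0],"spin": 0},{"grip": 0.4,"slide": [0,0.02,0],"spin": 0},{"grip": 0.4,"slide": [0,0.007,0],"spin": 0},{"grip": 0.4,"slide": [0,0,0],"spin": 0},{"grip": 0.4,"slide": [0,0,0],"spin": 0}]'

```text
time_s: 10.02
ee_pos: [0.5225, -0.3782, 0.0663]
eef_rot: [-1.571, -0.0, -0.063]
force: [1.1, -0.3, 0.3]
grip_width: 0.0285
```

```bash
python3 - <<'E'
from h import *
where();b=cams.camera("side");crop(b,230,160,60,60,10,"f1")
print(delta(st2w(-.012,0,.025)))
E
```

```text
t 10.02 world [ 0.5225 -0.3782  0.0663] rot [-1.5711 -0.0004 -0.0628] stage [-0.0156 -0.0058  0.0663] F [ 1.0576 -0.3169  0.3004] w 0.02847051463313574 q [-0.6833  0.6035  1.334   0.      1.2036 -0.6205]
[0.0034 0.0419 0.0061]
```

View pics/f1.png

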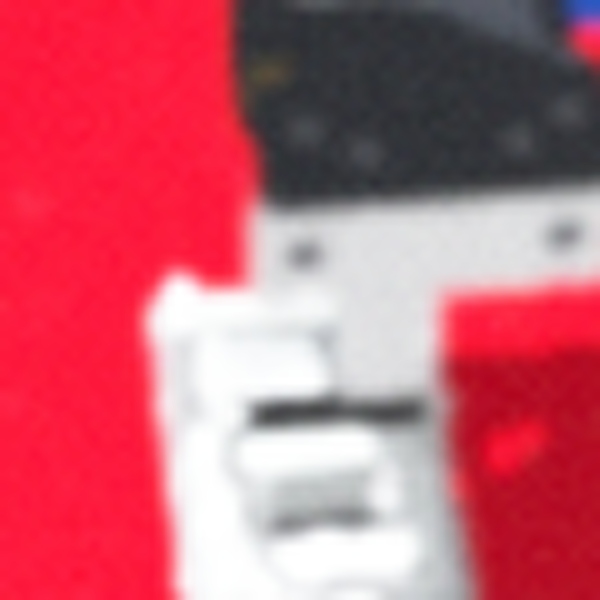

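>>> step_arm --plan '[{"grip": 0.4,"slide": [0.0034,0,0.006],"spin": 0},{"grip": 0.4,"slide": [0,0.008,0],"spin": 0},{"grip": 0.4,"slide": [0,0.008,0],"spin": 0},{"grip": 0.4,"slide": [0,0.006,0],"spin": 0},{"grip": 0.4,"slide": [0,0.006,0],"spin": 0},{"grip": 0.4,"slide": [0,0.006,0],"spin": 0},{"grip": 0.4,"slide": [0,0,0],"spin": 0}]'

```text
time_s: 10.65
ee_pos: [0.5253, -0.3721, 0.0298]
eef_rot: [-1.57, 0.002, -0.065]
force: [-0.0, -0.2, 0.4]
grip_width: 0.0285
```

```bash
python3 - <<'E'
from h import *
where();b=cams.camera("side");crop(b,230,160,60,60,10,"f2")
E
```

```text
t 10.65 world [ 0.5253 -0.3721  0.0298] rot [-1.5695  0.0018 -0.0648] stage [-0.0133  0.0004  0.0298] F [-0.0358 -0.1828  0.4009] w 0.028499454473477355 q [-0.6732  0.6434  1.3612 -0.      1.1392 -0.6084]
```

View pics/f2.png

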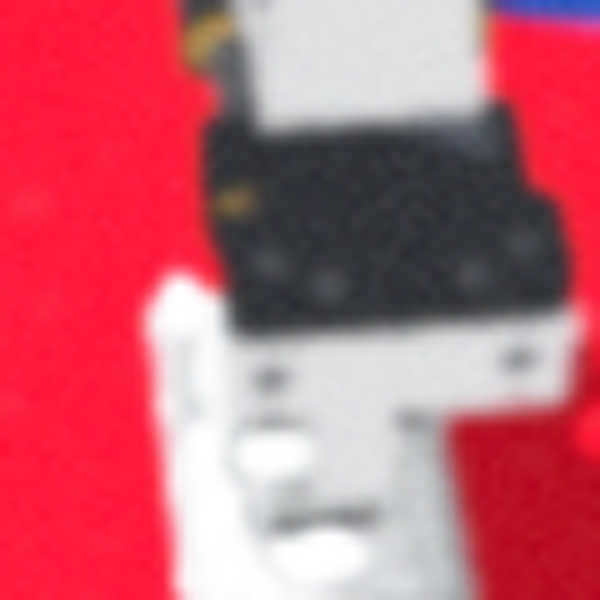

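>>> step_arm --plan '[{"grip": 1,"slide": [0,0,0],"spin": 0},{"grip": 1,"slide": [0,0,0],"spin": 0},{"grip": 1,"slide": [0,0,0],"spin": 0},{"grip": 1,"slide": [0,0,0],"spin": 0},{"grip": 1,"slide": [0,0,0],"spin": 0}]' --force 20

```text
time_s: 11.12
ee_pos: [0.5256, -0.3726, 0.0319]
eef_rot: [-1.571, 0.0, -0.065]
force: [-4.6, 0.5, 2.9]
grip_width: 0.0091
```

>>> step_arm --plan '[{"grip": 0.6,"slide": [0,0,0],"spin": 0},{"grip": 0.6,"slide": [0,0,0],"spin": 0},{"grip": 0.6,"slide": [0,0.003,0],"spin": 0},{"grip": 0.6,"slide": [0,0.003,0],"spin": 0},{"grip": 0.6,"slide": [0,0,0],"spin": 0},{"grip": 1,"slide": [0,0,0],"spin": 0},{"grip": 1,"slide": [0,0,0],"spin": 0},{"grip": 1,"slide": [0,0,0],"spin": 0},{"grip": 1,"slide": [0,0,0],"spin": 0}]' --force 20

```text
time_s: 11.87
ee_pos: [0.5256, -0.3724, 0.0254]
eef_rot: [-1.571, 0.001, -0.065]
force: [-3.1, 0.9, -0.1]
grip_width: 0.0094
```

>>> step_arm --plan '[{"grip": 1,"slide": [0.0016,-0.003,0],"spin": 0},{"grip": 1,"slide": [0.0017,-0.0029,0],"spin": 0},{"grip": 1,"slide": [0.0019,-0.0028,0],"spin": 0},{"grip": 1,"slide": [0.002,-0.0027,0],"spin": 0},{"grip": 1,"slide": [0.0021,-0.0026,0],"spin": 0},{"grip": 1,"slide": [0.0023,-0.0025,0],"spin": 0},{"grip": 1,"slide": [0.0024,-0.0024,0],"spin": 0}]'

```text
time_s: 12.45
ee_pos: [0.5391, -0.3733, 0.0451]
eef_rot: [-1.57, 0.002, -0.065]
force: [-12.1, 2.2, 5.6]
grip_width: 0.0091
```

>>> step_arm --plan '[{"grip": 1,"slide": [0.001,-0.0028,0],"spin": 0},{"grip": 1,"slide": [0.0018,-0.0024,0],"spin": 0},{"grip": 1,"slide": [0.0025,-0.0021,0],"spin": 0},{"grip": 1,"slide": [0.0028,-0.0019,0],"spin": 0}]'

```text
time_s: 12.78
ee_pos: [0.5482, -0.3738, 0.0535]
eef_rot: [-1.57, 0.0, -0.065]
force: [0.7, -0.1, -8.0]
grip_width: 0.0093
```

```bash
python3 - <<'E'
from h import *
where();b=cams.camera("side");crop(b,220,140,80,80,8,"g1")
E
```

```text
t 12.78 world [ 0.5482 -0.3738  0.0535] rot [-1.5705  0.0004 -0.0646] stage [0.0097 0.0003 0.0535] F [ 0.7106 -0.1289 -8.0245] w 0.00926111387812494 q [-0.6536  0.6573  1.2785  0.      1.2063 -0.5891]
```

View pics/g1.png

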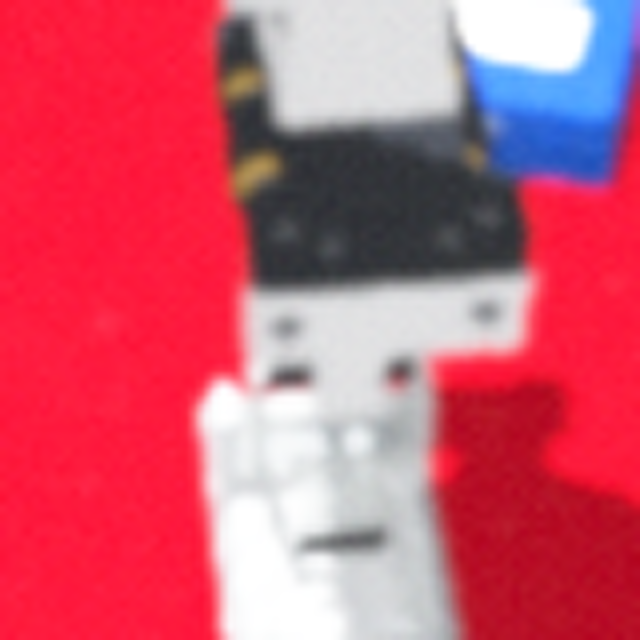

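>>> step_arm --plan '[{"grip": 1,"slide": [0.0028,-0.0014,0],"spin": 0},{"grip": 1,"slide": [0.0029,-0.0015,0],"spin": 0},{"grip": 1,"slide": [0.003,-0.0015,0],"spin": 0},{"grip": 1,"slide": [0.003,-0.0014,0],"spin": 0},{"grip": 1,"slide": [0.0031,-0.0012,0],"spin": 0},{"grip": 1,"slide": [0.0032,-0.0011,0],"spin": 0},{"grip": 1,"slide": [0.0032,-0.0009,0],"spin": 0},{"grip": 1,"slide": [0.0033,-0.0008,0],"spin": 0},{"grip": 1,"slide": [0.0033,-0.0006,0],"spin": 0},{"grip": 1,"slide": [0.0033,-0.0004,0],"spin": 0},{"grip": 1,"slide": [0.0033,-0.0003,0],"spin": 0},{"grip": 1,"slide": [0.0033,0,0],"spin": 0}]'

```text
time_s: 13.83
ee_pos: [0.586, -0.3763, 0.0646]
eef_rot: [-1.571, -0.0, -0.065]
force: [-1.2, 0.6, 1.2]
grip_width: 0.0093
```

```bash
python3 - <<'E'
from h import *
where()
E
```

```text
t 13.83 world [ 0.586  -0.3763  0.0646] rot [-1.5708 -0.     -0.0646] stage [0.0476 0.0003 0.0646] F [-1.1863  0.5977  1.2369] w 0.009328844646564057 q [-0.6235  0.7194  1.1485  0.      1.2736 -0.5589]
```

>>> step_arm --plan '[{"grip": 1,"slide": [0.0035,0,0],"spin": 0},{"grip": 1,"slide": [0,0,0],"spin": 0},{"grip": 0.3,"slide": [0,0,0],"spin": 0},{"grip": 0.3,"slide": [0,0,0],"spin": 0},{"grip": 0.3,"slide": [0,0,0],"spin": 0},{"grip": 0.3,"slide": [0,-0.015,0],"spin": 0},{"grip": 0.3,"slide": [0,-0.02,0],"spin": 0},{"grip": 0.3,"slide": [0,-0.025,0],"spin": 0},{"grip": -0.2,"slide": [-0.02,-0.02,0],"spin": 0},{"grip": -0.2,"slide": [-0.03,0,0.01],"spin": 0},{"grip": -0.2,"slide": [-0.035,0,0.015],"spin": 0},{"grip": -0.2,"slide": [-0.035,0,0.015],"spin": 0},{"grip": -0.2,"slide": [-0.035,0,0.015],"spin": 0},{"grip": -0.2,"slide": [-0.03,0,0.015],"spin": 0},{"grip": -0.2,"slide": [0,0,0],"spin": 0}]'

```text
time_s: 15.08
ee_pos: [0.4049, -0.2922, 0.1446]
eef_rot: [-1.57, 0.002, -0.065]
force: [-0.2, -0.2, 0.5]
grip_width: 0.0563
```

```bash
python3 - <<'E'
from h import *
where();b=cams.camera("side");cv2.imwrite("pics/i1.png",b)
crop(b,180,150,120,150,4,"i2")
o,M=tool()
for off in (-.030,):
  yaw=.015
  t=np.array([.3962+off*np.cos(yaw),-.2465+off*np.sin(yaw),.03]);print(t,M.T@(t-o['ee_pos']))
E
```

```text
t 15.08 world [ 0.4049 -0.2922  0.1446] rot [-1.5698  0.0017 -0.0652] stage [-0.1388  0.072   0.1446] F [-0.2322 -0.1842  0.4572] w 0.05634291018749778 q [-0.6984  0.2123  1.6934 -0.0002  1.2378 -0.6332]
[ 0.3662 -0.2469  0.03  ] [-0.0441  0.1153  0.0442]
```

View pics/i2.png

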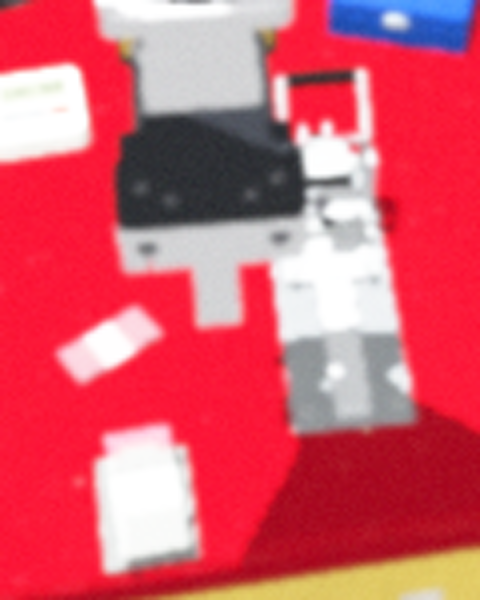

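>>> step_arm --plan '[{"grip": -0.3,"slide": [0,0,0],"spin": 7.1},{"grip": -0.3,"slide": [0,0,0],"spin": 7.1},{"grip": -0.3,"slide": [0,0,0],"spin": 7.1},{"grip": -0.3,"slide": [0,0,0],"spin": 7.1},{"grip": -0.3,"slide": [0,0,0],"spin": 7.1},{"grip": -0.3,"slide": [0,0,0],"spin": 7.1},{"grip": -0.3,"slide": [0,0,0],"spin": 7.1},{"grip": -0.3,"slide": [0,0,0],"spin": 7.1},{"grip": -0.3,"slide": [0,0,0],"spin": 7.1},{"grip": -0.3,"slide": [0,0,0],"spin": 7.1},{"grip": -0.3,"slide": [0,0,0],"spin": 7.1},{"grip": -0.3,"slide": [0,0,0],"spin": 7.1},{"grip": -0.3,"slide": [-0.022,0.02,-0.0185],"spin": 0},{"grip": -0.3,"slide": [-0.023,0.03,-0.0185],"spin": 0},{"grip": -0.3,"slide": [0,0.03,0],"spin": 0},{"grip": -0.3,"slide": [0,0.02,0],"spin": 0},{"grip": -0.3,"slide": [0,0.01,0],"spin": 0},{"grip": -0.3,"slide": [0,0,0],"spin": 0}]'

```text
time_s: 16.63
ee_pos: [0.3712, -0.2506, 0.0336]
eef_rot: [-1.573, 0.002, -1.552]
force: [0.2, 0.5, -0.5]
grip_width: 0.0615
```

```bash
python3 - <<'E'
from h import *
where();b=cams.camera("side");o,M=tool();p=o['ee_pos']
crop(b,175,210,90,90,8,"j1");print((px("side",p+[0,0,.038])-[175,210])*8)
for s in(-1,1):print((px("side",p+[0,0,.038]+M@[s*o['grip_width']/2,0,-.008])-[175,210])*8)
print("chamber pred",[(px("side",(x,y,.016))-[175,210])*8 for x,y in((.3593,-.2635),(.3593,-.2285),(.3593,-.2465))])
E
```

```text
t 16.63 world [ 0.3712 -0.2506  0.0336] rot [-1.5729  0.0017 -1.5517] stage [-0.1752  0.1114  0.0336] F [ 0.1832  0.5059 -0.5403] w 0.06146415175632388 q [-0.6756  0.2532  1.936  -0.      0.955   0.8761]
[337.8045 458.6641]
[216.5112 507.7739]
[465.3376 465.8232]
chamber pred [array([408.8343, 610.4887]), array([273.0691, 631.8618]), array([343.0755, 620.8409])]
```

View pics/j1.png

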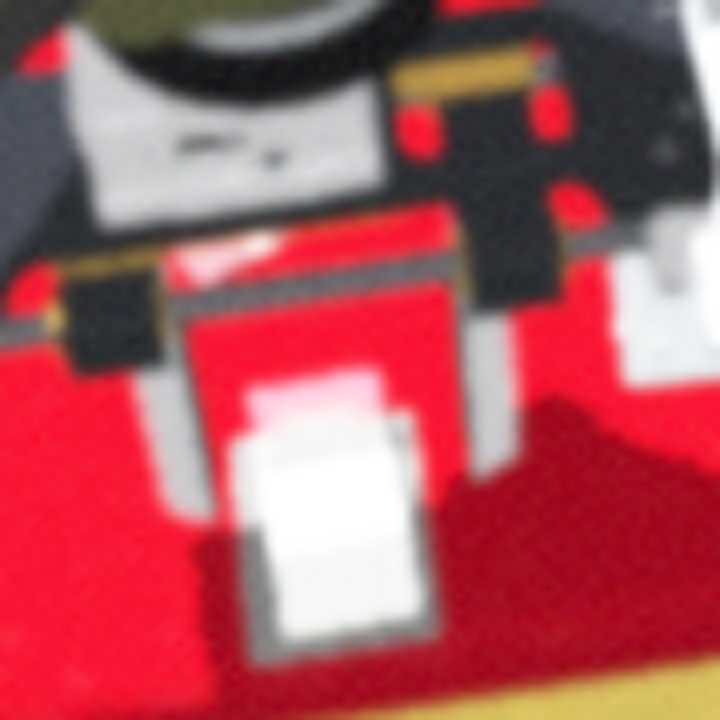

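```bash
python3 - <<'E'
from fit import *
C=lambda x,y:("side",*cp((175,210),8,x,y))
ob=[(*C(245,388),(.0375,.0175,.016)),(*C(380,370),(.0375,-.0175,.016)),(*C(280,642),(-.0375,.0175,.016)),(*C(425,620),(-.0375,-.0175,.016))]
x,r=fit(ob,[.39,-.24,0]);print(x);print(r)
where()
b=cams.camera("side");crop(b,175,210,90,90,8,"j2")
where()
E
```

```text
[ 0.3958 -0.2462  0.032 ]
[[ 0.7506  0.8456]
 [-0.2546  0.3182]
 [ 0.3383 -0.2555]
 [-0.8712 -0.6676]]
t 16.68 world [ 0.3717 -0.251   0.0349] rot [-1.5715  0.0006 -1.5517] stage [-0.1746  0.1109  0.0349] F [-0.0232 -0.3363  0.8039] w 0.06101281871146791 q [-0.6756  0.2512  1.9347 -0.      0.9566  0.8761]
t 16.73 world [ 0.3721 -0.2513  0.0358] rot [-1.5703 -0.0005 -1.5517] stage [-0.1742  0.1107  0.0358] F [-0.2864 -0.2527  0.2764] w 0.060661951310397165 q [-0.6756  0.2498  1.9341 -0.      0.957   0.8761]
```

View pics/j2.png

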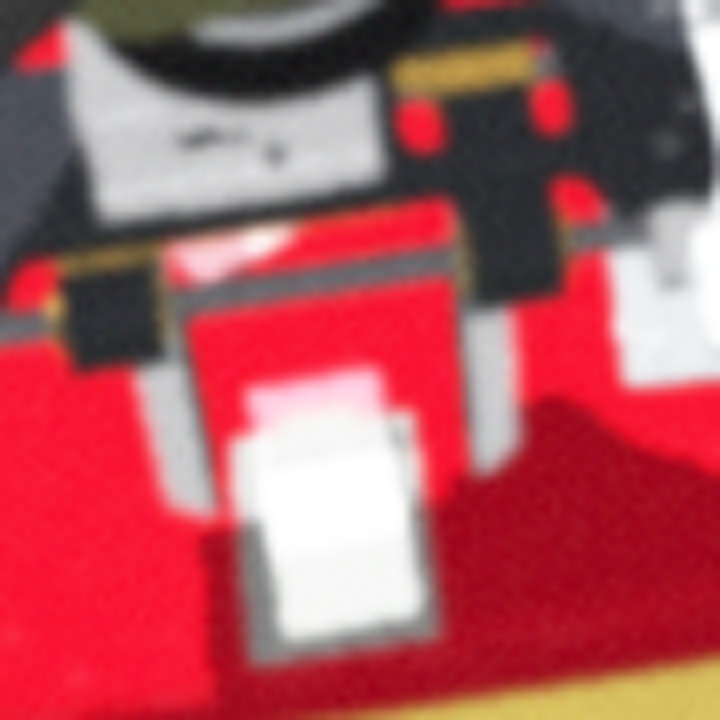

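```bash
python3 - <<'E'
from fit import *
from scipy.optimize import least_squares
o,M=tool();p=o['ee_pos'];w=o['grip_width']/2
ob=[((-w,0,-.008),cp((175,210),8,213,518)),((w,0,-.008),cp((175,210),8,473,475))]
f=lambda d:np.concatenate([px("side",p+d+M@np.array(l))-np.array(q) for l,q in ob])
s=least_squares(f,[0,0,0]);print(s.x,f(s.x))
g=lambda d:f([0,d[0],d[1]]);s=least_squares(g,[0,0]);print(s.x,g(s.x))
t=np.array([.3958-.0295,-.2462-.0009,.0])
print(M.T@(t-p))
E
```

```text
[-0.0195  0.0002  0.0659] [ 0.0108  0.0638 -0.0109 -0.0645]
[0.0009 0.034 ] [ 0.826  -0.1252 -0.8585  0.0288]
[-0.0044  0.0357 -0.0057]
```

>>> step_arm --plan '[{"grip": -0.3,"slide": [-0.0044,0,-0.0057],"spin": 0},{"grip": -0.3,"slide": [0,0.015,0],"spin": 0},{"grip": -0.3,"slide": [0,0.015,0],"spin": 0},{"grip": -0.3,"slide": [0,0.012,0],"spin": 0},{"grip": -0.3,"slide": [0,0.008,0],"spin": 0},{"grip": -0.3,"slide": [0,0.005,0],"spin": 0},{"grip": -0.3,"slide": [0,0,0],"spin": 0},{"grip": -0.3,"slide": [0,0,0],"spin": 0}]'

```text
time_s: 17.4
ee_pos: [0.3658, -0.2466, -0.0194]
eef_rot: [-1.57, -0.0, -1.552]
force: [-0.6, -0.1, 0.2]
grip_width: 0.0611
```

```bash
python3 - <<'E'
from h import *
b=cams.camera("side");crop(b,175,210,90,90,8,"k1")
where()
E
```

```text
t 17.45 world [ 0.3659 -0.2467 -0.0192] rot [-1.57   -0.0007 -1.5517] stage [-0.1807  0.1149 -0.0192] F [-0.1032  0.1574  0.2496] w 0.0611235602899573 q [-0.6762  0.3369  1.9849 -0.      0.8187  0.8754]
```

View pics/k1.png

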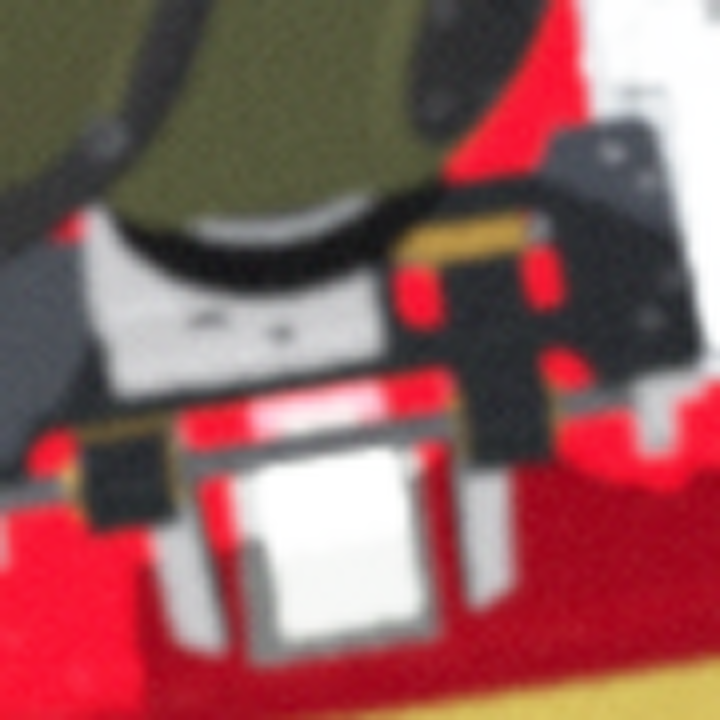

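>>> step_arm --plan '[{"grip": -0.3,"slide": [0,0.004,0],"spin": 0},{"grip": -0.3,"slide": [0,0.0035,0],"spin": 0},{"grip": -0.3,"slide": [0,0,0],"spin": 0},{"grip": 1,"slide": [0,0,0],"spin": 0},{"grip": 1,"slide": [0,0,0],"spin": 0},{"grip": 1,"slide": [0,0,0],"spin": 0},{"grip": 1,"slide": [0,0,0],"spin": 0},{"grip": 1,"slide": [0,0,0],"spin": 0},{"grip": 1,"slide": [0,0,0],"spin": 0}]' --force 20

```text
time_s: 18.2
ee_pos: [0.3656, -0.2464, -0.0274]
eef_rot: [-1.571, -0.0, -1.552]
force: [-0.8, 0.1, 0.8]
grip_width: 0.0346
```

```bash
python3 - <<'E'
from h import *
b=cams.camera("side");crop(b,175,210,90,90,8,"k2")
where()
E
```

```text
t 18.25 world [ 0.3656 -0.2464 -0.0274] rot [-1.5707 -0.0002 -1.5516] stage [-0.181   0.1151 -0.0274] F [ 0.3644 -0.6377  1.573 ] w 0.03465910069657026 q [-0.6762  0.3532  1.9882 -0.0001  0.8     0.8755]
```

View pics/k2.png

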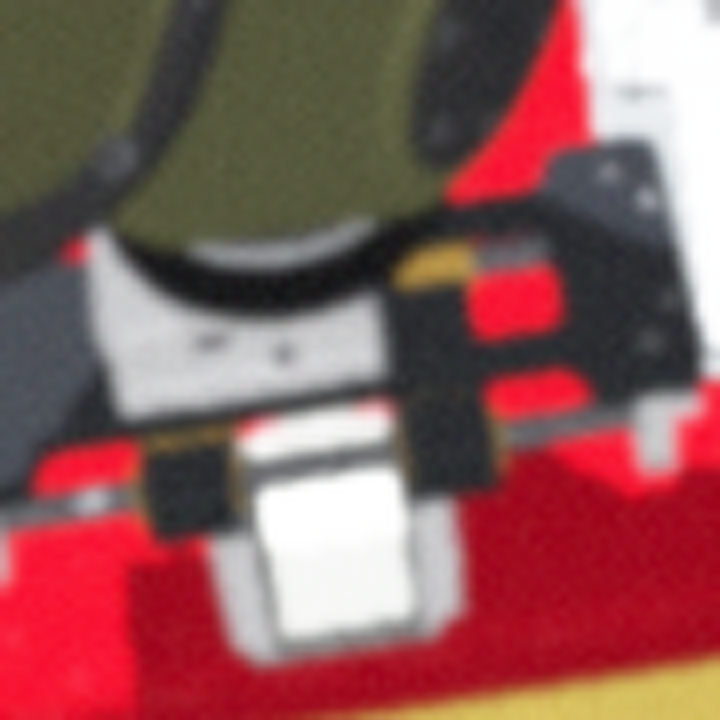

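>>> step_arm --plan '[{"grip": 1,"slide": [0,-0.004,0],"spin": 0},{"grip": 1,"slide": [0,-0.01,0],"spin": 0},{"grip": 1,"slide": [0,-0.015,0],"spin": 0},{"grip": 1,"slide": [0,-0.012,0],"spin": 0},{"grip": 1,"slide": [0,0,0],"spin": 2.5},{"grip": 1,"slide": [0,0,0],"spin": 2.4},{"grip": 1,"slide": [0,0,0],"spin": 0},{"grip": 1,"slide": [0,0,0],"spin": 0}]'

```text
time_s: 18.92
ee_pos: [0.3656, -0.2465, 0.0141]
eef_rot: [-1.57, -0.0, -1.636]
force: [-0.0, 1.0, -1.6]
grip_width: 0.0348
```

```bash
python3 - <<'E'
from h import *
where();print(delta(st2w(-.092,0,-.0)))
E
```

```text
t 18.92 world [ 0.3656 -0.2465  0.0141] rot [-1.5704 -0.0003 -1.636 ] stage [-0.181   0.1151  0.0141] F [-0.0305  0.9879 -1.5658] w 0.03480052383315115 q [-0.6762  0.2723  1.9691 -0.      0.8997  0.9597]
[0.1152 0.0142 0.0888]
```

>>> step_arm --plan '[{"grip": 1,"slide": [0.0144,0,0.0111],"spin": 0},{"grip": 1,"slide": [0.0144,0,0.0111],"spin": 0},{"grip": 1,"slide": [0.0144,0,0.0111],"spin": 0},{"grip": 1,"slide": [0.0144,0,0.0111],"spin": 0},{"grip": 1,"slide": [0.0144,0,0.0111],"spin": 0},{"grip": 1,"slide": [0.0144,0,0.0111],"spin": 0},{"grip": 1,"slide": [0.0144,0,0.0111],"spin": 0},{"grip": 1,"slide": [0.0144,0,0.0111],"spin": 0},{"grip": 1,"slide": [0,0,0],"spin": 0},{"grip": 1,"slide": [0,0,0],"spin": 0},{"grip": 1,"slide": [0,0,0],"spin": 0}]'

```text
time_s: 19.83
ee_pos: [0.446, -0.3666, 0.0133]
eef_rot: [-1.572, 0.001, -1.636]
force: [0.5, 0.5, -1.1]
grip_width: 0.0345
```

```bash
python3 - <<'E'
from h import *
b=cams.camera("side");crop(b,220,150,90,110,6,"l1")
b=cams.camera("top");crop(b,200,140,100,130,5,"l2")
where();print(delta(st2w(-.092,0,-.0265)))
E
```

```text
t 19.93 world [ 0.4461 -0.3666  0.0136] rot [-1.5711  0.0003 -1.6365] stage [-0.0926  0.0006  0.0136] F [-0.2323  0.1604 -0.5092] w 0.034609722076600444 q [-0.7513  0.5325  1.5848  0.      1.0247  0.8852]
[0.0006 0.0401 0.0006]
```

View pics/l1.png

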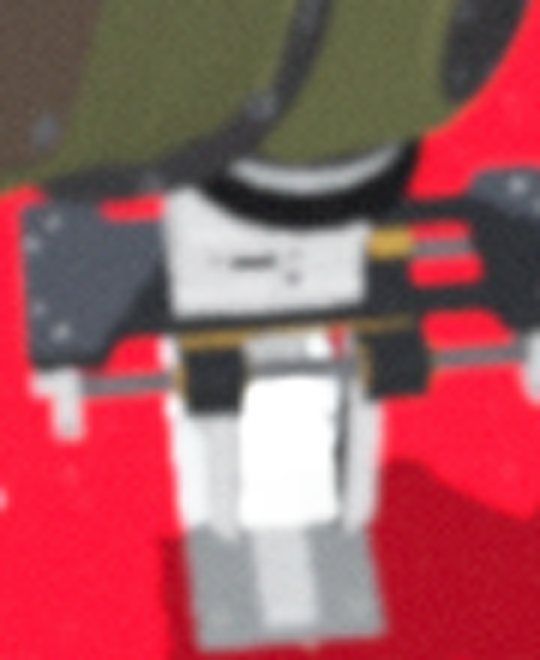

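View pics/l2.png

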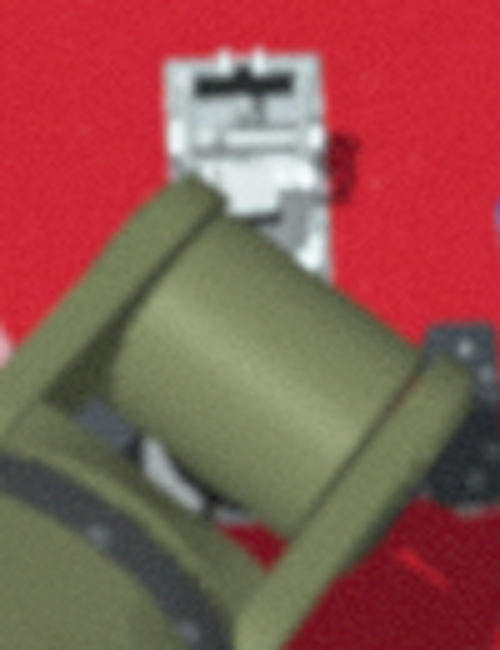

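>>> step_arm --plan '[{"grip": 1,"slide": [0.0006,0.012,0],"spin": 0},{"grip": 1,"slide": [0,0.012,0],"spin": 0},{"grip": 1,"slide": [0,0.009,0],"spin": 0},{"grip": 1,"slide": [0,0.005,0],"spin": 0},{"grip": 1,"slide": [0,0.0015,0],"spin": 0},{"grip": 1,"slide": [0,0,0],"spin": 0},{"grip": 1,"slide": [0,0,0],"spin": 0}]'

```text
time_s: 20.52
ee_pos: [0.4466, -0.3679, -0.0259]
eef_rot: [-1.571, -0.0, -1.637]
force: [0.3, -0.7, 0.6]
grip_width: 0.0346
```

```bash
python3 - <<'E'
from h import *
b=cams.camera("side");crop(b,230,180,60,80,8,"m1")
where()
E
```

```text
t 20.57 world [ 0.4466 -0.368  -0.0257] rot [-1.5704 -0.0003 -1.6372] stage [-0.092  -0.0007 -0.0257] F [ 0.2429 -1.1836 -0.4705] w 0.03474399801914021 q [-0.7524  0.5926  1.5982  0.      0.9504  0.8847]
```

View pics/m1.png

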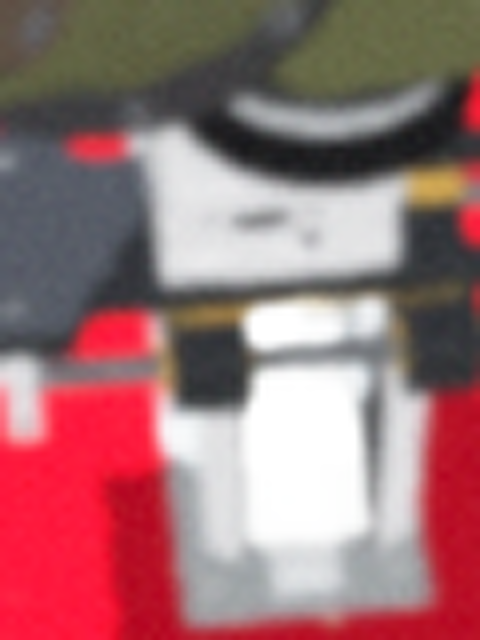

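>>> step_arm --plan '[{"grip": 1,"slide": [-0.0005,0.001,0],"spin": 0},{"grip": 1,"slide": [0,0,0.003],"spin": 0},{"grip": 1,"slide": [0,0,0.003],"spin": 0},{"grip": 1,"slide": [0,0,0.003],"spin": 0},{"grip": 1,"slide": [0,0,0.003],"spin": 0},{"grip": 1,"slide": [0,0,0.003],"spin": 0},{"grip": 1,"slide": [0,0,0.003],"spin": 0},{"grip": 1,"slide": [0,0,0.003],"spin": 0}]'

```text
time_s: 21.23
ee_pos: [0.4678, -0.3687, -0.027]
eef_rot: [-1.571, 0.0, -1.637]
force: [0.0, 0.7, -1.3]
grip_width: 0.0346
```

>>> step_arm --plan '[{"grip": 1,"slide": [0,0,0.002],"spin": 0},{"grip": 1,"slide": [0,0,0.002],"spin": 0},{"grip": 1,"slide": [0,0,0.002],"spin": 0},{"grip": 1,"slide": [0,0,0.002],"spin": 0},{"grip": 1,"slide": [0,0,0.002],"spin": 0},{"grip": 1,"slide": [0,0,0.002],"spin": 0}]'

```text
time_s: 21.73
ee_pos: [0.4796, -0.3695, -0.027]
eef_rot: [-1.571, -0.0, -1.637]
force: [0.1, -0.3, -1.2]
grip_width: 0.0342
```

```bash
python3 - <<'E'
from h import *
b=cams.camera("side");crop(b,230,160,60,80,8,"n1")
b=cams.camera("top");crop(b,225,140,60,90,8,"n2")
where()
E
```

```text
t 21.83 world [ 0.4797 -0.3695 -0.0269] rot [-1.5707 -0.0001 -1.637 ] stage [-0.0589 -0.0001 -0.0269] F [-0.6661  0.18    0.4989] w 0.03460726092938242 q [-0.7169  0.6434  1.5146  0.      0.9834  0.9201]
```

View pics/n1.png

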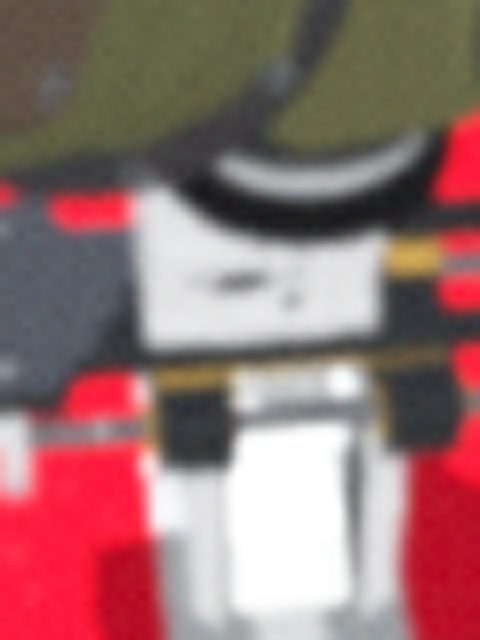

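View pics/n2.png

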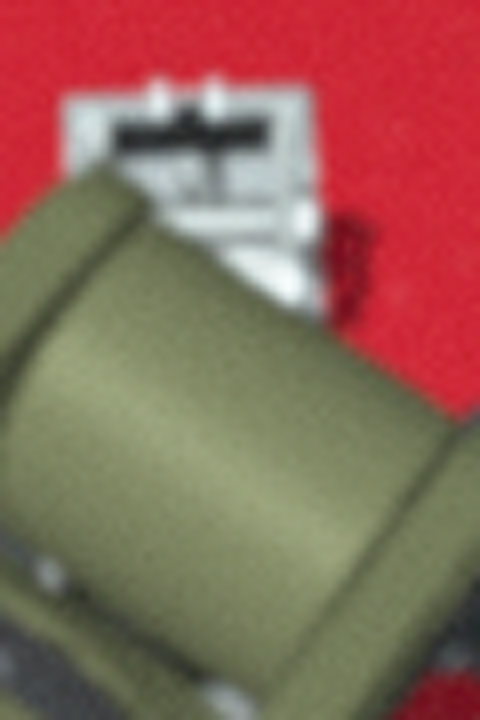

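>>> step_arm --plan '[{"grip": 1,"slide": [0,0,0.0015],"spin": 0},{"grip": 1,"slide": [0,0,0.0015],"spin": 0},{"grip": 1,"slide": [0,0,0.0015],"spin": 0},{"grip": 1,"slide": [0,0,0.0015],"spin": 0}]'

```text
time_s: 22.17
ee_pos: [0.4856, -0.37, -0.0269]
eef_rot: [-1.571, -0.0, -1.637]
force: [-0.2, -0.8, -0.3]
grip_width: 0.0344
```

>>> step_arm --plan '[{"grip": 1,"slide": [0,0,0.001],"spin": 0},{"grip": 1,"slide": [0,0,0.001],"spin": 0},{"grip": 1,"slide": [0,0,0.001],"spin": 0}]'

```text
time_s: 22.42
ee_pos: [0.4882, -0.3701, -0.0271]
eef_rot: [-1.571, 0.0, -1.637]
force: [-2.3, -0.4, -0.4]
grip_width: 0.0345
```

>>> step_arm --plan '[{"grip": 1,"slide": [0,0,0.001],"spin": 0},{"grip": 1,"slide": [0,0,0.001],"spin": 0},{"grip": 1,"slide": [0,0,0.001],"spin": 0}]'

```text
time_s: 22.67
ee_pos: [0.4914, -0.3703, -0.027]
eef_rot: [-1.571, 0.0, -1.637]
force: [-2.1, -0.5, -0.6]
grip_width: 0.0345
```

>>> step_arm --plan '[{"grip": 1,"slide": [0,0,0.001],"spin": 0},{"grip": 1,"slide": [0,0,0.001],"spin": 0}]'

```text
time_s: 22.83
ee_pos: [0.4934, -0.3704, -0.027]
eef_rot: [-1.571, 0.0, -1.637]
force: [-1.6, -0.6, 0.1]
grip_width: 0.0345
```

>>> step_arm --plan '[{"grip": 1,"slide": [0,0,0.0005],"spin": 0},{"grip": 1,"slide": [0,0,0.0005],"spin": 0}]'

```text
time_s: 23.0
ee_pos: [0.4944, -0.3705, -0.027]
eef_rot: [-1.571, 0.0, -1.637]
force: [-2.3, -0.6, -0.4]
grip_width: 0.0343
```

>>> step_arm --plan '[{"grip": 1,"slide": [0,0,0.0005],"spin": 0},{"grip": 1,"slide": [0,0,0.0005],"spin": 0}]'

```text
time_s: 23.17
ee_pos: [0.4954, -0.3706, -0.027]
eef_rot: [-1.571, 0.0, -1.637]
force: [-1.8, 0.3, -0.9]
grip_width: 0.0346
```

>>> step_arm --plan '[{"grip": 1,"slide": [0,0,0.0004],"spin": 0},{"grip": 1,"slide": [0,0,0.0004],"spin": 0}]'

```text
time_s: 23.33
ee_pos: [0.4962, -0.3706, -0.0269]
eef_rot: [-1.571, 0.0, -1.637]
force: [-2.5, 0.2, -0.5]
grip_width: 0.0344
```

>>> step_arm --plan '[{"grip": 1,"slide": [0,0,0.0004],"spin": 0},{"grip": 1,"slide": [0,0,0.0004],"spin": 0}]'

```text
time_s: 23.5
ee_pos: [0.497, -0.3707, -0.0269]
eef_rot: [-1.571, -0.0, -1.637]
force: [-0.5, 1.2, -0.3]
grip_width: 0.0343
```

>>> step_arm --plan '[{"grip": 1,"slide": [0,0,0.0004],"spin": 0},{"grip": 1,"slide": [0,0,0.0004],"spin": 0}]'

```text
time_s: 23.67
ee_pos: [0.4972, -0.3706, -0.0272]
eef_rot: [-1.572, 0.0, -1.637]
force: [-7.3, 0.6, -0.1]
grip_width: 0.0348
```

>>> step_arm --plan '[{"grip": 1,"slide": [0,0,0.0004],"spin": 0},{"grip": 1,"slide": [0,0,0.0004],"spin": 0}]'

```text
time_s: 23.83
ee_pos: [0.4972, -0.3706, -0.0273]
eef_rot: [-1.574, 0.001, -1.637]
force: [-14.3, 1.5, 4.0]
grip_width: 0.0346
```

I batched two of those calls, so the second one went out before I had read the first. The wrist read 14 N. Backing off now.

>>> step_arm --plan '[{"grip": 1,"slide": [0,0,-0.0007],"spin": 0}]'

```text
time_s: 23.92
ee_pos: [0.497, -0.3706, -0.0273]
eef_rot: [-1.573, 0.001, -1.637]
force: [-3.8, -0.1, -0.4]
grip_width: 0.0343
```

>>> step_arm --plan '[{"grip": 1,"slide": [0,0,0.0002],"spin": 0}]'

```text
time_s: 24.0
ee_pos: [0.4971, -0.3706, -0.0273]
eef_rot: [-1.573, 0.001, -1.637]
force: [-8.2, -0.3, -0.5]
grip_width: 0.0347
```

Pressing at about 8 N; I'll hold it there.

>>> step_arm --plan '[{"grip": 1,"slide": [0,0,0],"spin": 0},{"grip": 1,"slide": [0,0,0],"spin": 0},{"grip": 1,"slide": [0,0,0],"spin": 0}]'

```text
time_s: 24.25
ee_pos: [0.4971, -0.3706, -0.0273]
eef_rot: [-1.573, 0.001, -1.637]
force: [-8.1, 0.2, -0.2]
grip_width: 0.0345
```

>>> step_arm --plan '[{"grip": 1,"slide": [0,0,0],"spin": 0},{"grip": 1,"slide": [0,0,0],"spin": 0},{"grip": 1,"slide": [0,0,-0.0002],"spin": 0},{"grip": 0.1,"slide": [0,0,0],"spin": 0},{"grip": 0.1,"slide": [0,0,0],"spin": 0},{"grip": 0,"slide": [0,0,0],"spin": 0},{"grip": 0,"slide": [0,0,0],"spin": 0},{"grip": 0,"slide": [0,-0.01,-0.001],"spin": 0},{"grip": 0,"slide": [0,-0.02,-0.01],"spin": 0},{"grip": 0,"slide": [0,-0.03,-0.02],"spin": 0},{"grip": 0,"slide": [0,-0.04,-0.02],"spin": 0},{"grip": 0,"slide": [0,-0.04,-0.02],"spin": 0},{"grip": 0.3,"slide": [0.03,-0.03,0],"spin": 0},{"grip": 0.3,"slide": [0.03,0,0],"spin": 0},{"grip": 0.3,"slide": [0,0,0],"spin": 0}]'

```text
time_s: 25.5
ee_pos: [0.4254, -0.4298, 0.1402]
eef_rot: [-1.567, -0.004, -1.64]
force: [0.1, 0.0, -1.3]
grip_width: 0.0338
```

```bash
python3 - <<'E'
from h import *
where()
b=cams.camera("side");cv2.imwrite("pics/o0.png",b);crop(b,235,165,55,85,7,"o1")
b=cams.camera("top");cv2.imwrite("pics/o0t.png",b);crop(b,220,140,60,110,6,"o2")
E
```

```text
t 25.5 world [ 0.4254 -0.4298  0.1402] rot [-1.5672 -0.0043 -1.6397] stage [-0.1091 -0.0638  0.1402] F [ 0.0778  0.048  -1.284 ] w 0.033833614101659526 q [-0.8509  0.4423  1.3988 -0.0006  1.2949  0.7889]
```

View pics/o1.png

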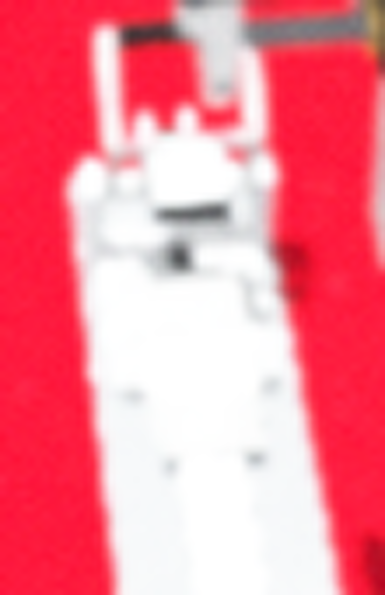

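View pics/o2.png

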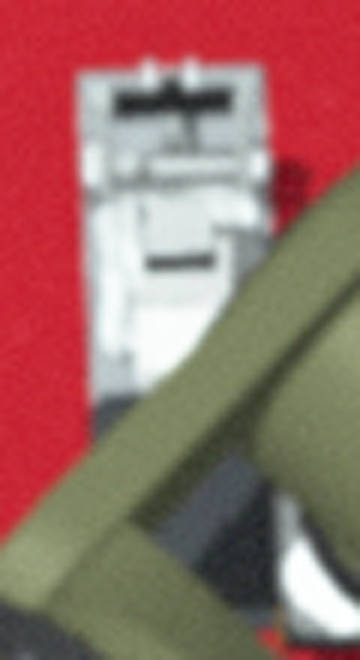

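>>> step_arm --plan '[{"grip": 0.3,"slide": [0,0,0],"spin": -7},{"grip": 0.3,"slide": [0,0,0],"spin": -7},{"grip": 0.3,"slide": [0,0,0],"spin": -7},{"grip": 0.3,"slide": [0,0,0],"spin": -7},{"grip": 0.3,"slide": [0,0,0],"spin": -7},{"grip": 0.3,"slide": [0,0,0],"spin": -7},{"grip": 0.3,"slide": [0,0,0],"spin": -7},{"grip": 0.3,"slide": [0,0,0],"spin": -7},{"grip": 0.3,"slide": [0,0,0],"spin": -7},{"grip": 0.3,"slide": [0,0,0],"spin": -7},{"grip": 0.3,"slide": [0,0,0],"spin": -7},{"grip": 0.3,"slide": [0,0,0],"spin": -7},{"grip": 0.3,"slide": [0,0,0],"spin": -6},{"grip": 0.3,"slide": [0,0,0],"spin": 0},{"grip": 0.3,"slide": [0,0,0],"spin": 0}]'

```text
time_s: 26.85
ee_pos: [0.426, -0.4247, 0.1369]
eef_rot: [-1.57, 0.0, -0.069]
force: [0.4, -0.9, 0.1]
grip_width: 0.0329
```

```bash
python3 - <<'E'
from h import *
where();print(delta(st2w(.0535,0.0003,.12)))
E
```

```text
t 26.85 world [ 0.426  -0.4247  0.1369] rot [-1.5703  0.0003 -0.069 ] stage [-0.1088 -0.0587  0.1369] F [ 0.3678 -0.8751  0.1458] w 0.03285272672258721 q [-0.8448  0.4421  1.4067  0.0001  1.2933 -0.7758]
[0.1622 0.0169 0.0593]
```

>>> step_arm --plan '[{"grip": 0.3,"slide": [0.02,0,0.0074],"spin": 0},{"grip": 0.3,"slide": [0.02,0,0.0074],"spin": 0},{"grip": 0.3,"slide": [0.02,0,0.0074],"spin": 0},{"grip": 0.3,"slide": [0.02,0,0.0074],"spin": 0},{"grip": 0.3,"slide": [0.02,0,0.0074],"spin": 0},{"grip": 0.3,"slide": [0.02,0,0.0074],"spin": 0},{"grip": 0.3,"slide": [0.02,0,0.0074],"spin": 0},{"grip": 0.3,"slide": [0.02,0,0.0074],"spin": 0},{"grip": 0.3,"slide": [0.002,0,0],"spin": 0},{"grip": 0.3,"slide": [0,0,0],"spin": 0},{"grip": 0.3,"slide": [0,0,0],"spin": 0}]'

```text
time_s: 27.77
ee_pos: [0.5908, -0.3772, 0.1368]
eef_rot: [-1.571, 0.001, -0.068]
force: [-0.1, -1.0, -0.5]
grip_width: 0.0325
```

```bash
python3 - <<'E'
from h import *
where();print(delta(st2w(.0535,0.0003,.066)))
b=cams.camera("side");crop(b,220,120,90,90,7,"p1")
E
```

```text
t 27.77 world [ 0.5908 -0.3772  0.1368] rot [-1.5706  0.0006 -0.0681] stage [ 0.0524 -0.0003  0.1368] F [-0.1455 -1.038  -0.5457] w 0.0325107839206857 q [-0.6204  0.6736  1.0544 -0.0002  1.4143 -0.5522]
[0.0011 0.0708 0.0006]
```

View pics/p1.png

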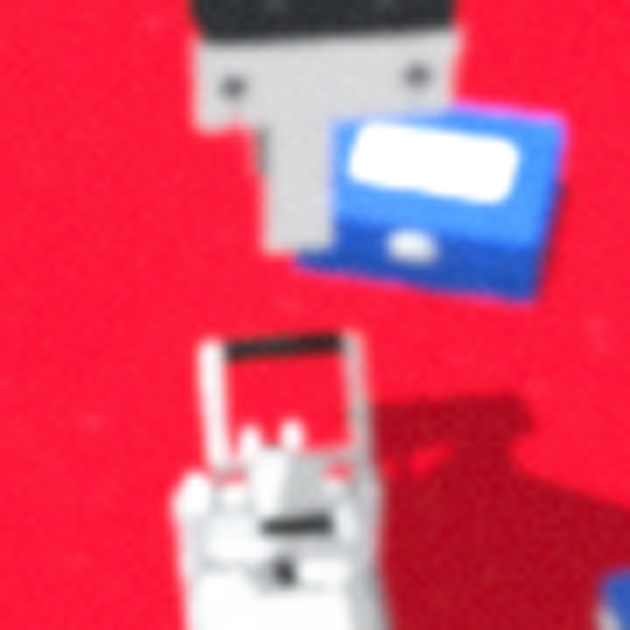

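Roller at (282,347), with the finger above it. Going down 0.071 and gripping.

>>> step_arm --plan '[{"grip": 0.3,"slide": [0.0011,0.02,0.0005],"spin": 0},{"grip": 0.3,"slide": [0,0.02,0],"spin": 0},{"grip": 0.3,"slide": [0,0.015,0],"spin": 0},{"grip": 0.3,"slide": [0,0.01,0],"spin": 0},{"grip": 0.3,"slide": [0,0.006,0],"spin": 0},{"grip": 0.3,"slide": [0,0,0],"spin": 0}]'

```text
time_s: 28.32
ee_pos: [0.5918, -0.3769, 0.0652]
eef_rot: [-1.57, 0.001, -0.067]
force: [0.1, 0.3, 0.2]
grip_width: 0.0327
```

>>> step_arm --plan '[{"grip": 1,"slide": [0,0,0],"spin": 0},{"grip": 1,"slide": [0,0,0],"spin": 0},{"grip": 1,"slide": [0,0,0],"spin": 0},{"grip": 1,"slide": [0,0,0],"spin": 0},{"grip": 1,"slide": [0,0,0],"spin": 0}]' --force 12

```text
time_s: 28.73
ee_pos: [0.5919, -0.377, 0.0669]
eef_rot: [-1.571, 0.001, -0.067]
force: [-7.2, 1.6, 4.7]
grip_width: 0.0095
```

```bash
python3 - <<'E'
from h import *
where()
E
```

```text
t 28.73 world [ 0.5919 -0.377   0.0669] rot [-1.571   0.0011 -0.0666] stage [0.0535 0.     0.0669] F [-7.1897  1.5564  4.7305] w 0.009516885612918358 q [-0.6189  0.7304  1.1247 -0.0008  1.2873 -0.5521]
```

>>> step_arm --plan '[{"grip": 1,"slide": [-0.0034,-0.0002,0],"spin": 0},{"grip": 1,"slide": [-0.0034,-0.0001,0],"spin": 0},{"grip": 1,"slide": [-0.0034,0.0001,0],"spin": 0},{"grip": 1,"slide": [-0.0033,0.0003,0],"spin": 0},{"grip": 1,"slide": [-0.0033,0.0004,0],"spin": 0},{"grip": 1,"slide": [-0.0033,0.0006,0],"spin": 0},{"grip": 1,"slide": [-0.0033,0.0008,0],"spin": 0},{"grip": 1,"slide": [-0.0032,0.0009,0],"spin": 0}]'

```text
time_s: 29.4
ee_pos: [0.5654, -0.3751, 0.0629]
eef_rot: [-1.571, 0.001, -0.067]
force: [2.0, -1.5, 2.7]
grip_width: 0.0097
```

```bash
python3 - <<'E'
from h import *
where()
E
```

```text
t 29.4 world [ 0.5654 -0.3751  0.0629] rot [-1.5708  0.0005 -0.0666] stage [0.0269 0.0001 0.0629] F [ 2.0002 -1.4837  2.7495] w 0.009724094655863935 q [-0.6396  0.6807  1.2169 -0.0003  1.2444 -0.573 ]
```

>>> step_arm --plan '[{"grip": 1,"slide": [-0.0032,0.0011,0],"spin": 0},{"grip": 1,"slide": [-0.0031,0.0013,0],"spin": 0},{"grip": 1,"slide": [-0.003,0.0014,0],"spin": 0},{"grip": 1,"slide": [-0.003,0.0016,0],"spin": 0},{"grip": 1,"slide": [-0.0029,0.0017,0],"spin": 0},{"grip": 1,"slide": [-0.0028,0.0018,0],"spin": 0},{"grip": 1,"slide": [-0.0027,0.002,0],"spin": 0}]'

```text
time_s: 29.98
ee_pos: [0.5449, -0.3734, 0.052]
eef_rot: [-1.57, 0.001, -0.066]
force: [-0.4, 0.0, 0.6]
grip_width: 0.0095
```

```bash
python3 - <<'E'
from h import *
where()
E
```

```text
t 29.98 world [ 0.5449 -0.3734  0.052 ] rot [-1.5703  0.0006 -0.0663] stage [0.0064 0.0004 0.052 ] F [-0.3797  0.0137  0.647 ] w 0.009493145985605439 q [-0.6563  0.6529  1.2897  0.0001  1.1998 -0.59  ]
```

>>> step_arm --plan '[{"grip": 1,"slide": [-0.0026,0.0021,0],"spin": 0},{"grip": 1,"slide": [-0.0025,0.0022,0],"spin": 0},{"grip": 1,"slide": [-0.0024,0.0024,0],"spin": 0},{"grip": 1,"slide": [-0.0023,0.0025,0],"spin": 0},{"grip": 1,"slide": [-0.0021,0.0026,0],"spin": 0},{"grip": 1,"slide": [-0.002,0.0027,0],"spin": 0}]'

```text
time_s: 30.48
ee_pos: [0.5312, -0.3726, 0.0375]
eef_rot: [-1.571, 0.0, -0.066]
force: [-0.1, 0.7, -0.7]
grip_width: 0.0093
```

```bash
python3 - <<'E'
from h import *
where()
E
```

```text
t 30.48 world [ 0.5312 -0.3726  0.0375] rot [-1.5706  0.0002 -0.0664] stage [-0.0074  0.0003  0.0375] F [-0.1202  0.7294 -0.7274] w 0.009268365746451724 q [-0.6682  0.6439  1.3408  0.      1.1572 -0.6019]
```

>>> step_arm --plan '[{"grip": 1,"slide": [-0.0009,0.0014,0],"spin": 0},{"grip": 1,"slide": [-0.0009,0.0014,0],"spin": 0}]'

```text
time_s: 30.65
ee_pos: [0.5294, -0.3725, 0.0347]
eef_rot: [-1.571, 0.0, -0.066]
force: [-0.9, 0.3, 0.0]
grip_width: 0.0097
```

>>> step_arm --plan '[{"grip": 1,"slide": [-0.0004,0.0007,0],"spin": 0},{"grip": 1,"slide": [-0.0004,0.0007,0],"spin": 0}]'

```text
time_s: 30.82
ee_pos: [0.5287, -0.3725, 0.0335]
eef_rot: [-1.571, 0.0, -0.066]
force: [-2.6, 2.4, 0.2]
grip_width: 0.0093
```

>>> step_arm --plan '[{"grip": 1,"slide": [-0.0004,0.0007,0],"spin": 0},{"grip": 1,"slide": [-0.0004,0.0007,0],"spin": 0}]'

```text
time_s: 30.98
ee_pos: [0.528, -0.3725, 0.0322]
eef_rot: [-1.571, 0.0, -0.066]
force: [-2.4, 1.6, 0.2]
grip_width: 0.0096
```

>>> step_arm --plan '[{"grip": 1,"slide": [-0.0003,0.0005,0],"spin": 0},{"grip": 1,"slide": [0,0,0],"spin": 0}]'

```text
time_s: 31.15
ee_pos: [0.5277, -0.3725, 0.0316]
eef_rot: [-1.571, 0.0, -0.066]
force: [-2.2, 1.1, -0.6]
grip_width: 0.0093
```

>>> step_arm --plan '[{"grip": 1,"slide": [-0.0003,0.0005,0],"spin": 0},{"grip": 1,"slide": [0,0,0],"spin": 0}]'

```text
time_s: 31.32
ee_pos: [0.5276, -0.3725, 0.0315]
eef_rot: [-1.571, -0.0, -0.066]
force: [-1.9, 2.0, 1.5]
grip_width: 0.0096
```

>>> step_arm --plan '[{"grip": 1,"slide": [-0.0002,0.0004,0],"spin": 0},{"grip": 1,"slide": [0,0,0],"spin": 0}]'

```text
time_s: 31.48
ee_pos: [0.5276, -0.3725, 0.0314]
eef_rot: [-1.571, -0.001, -0.066]
force: [-2.4, 2.5, 4.3]
grip_width: 0.0097
```

>>> step_arm --plan '[{"grip": 0.5,"slide": [0,0,0],"spin": 0},{"grip": 0.4,"slide": [0,0,0],"spin": 0},{"grip": 0.4,"slide": [0,0,0],"spin": 0},{"grip": 0.4,"slide": [0,0,0],"spin": 0},{"grip": 0.4,"slide": [0,-0.005,0],"spin": 0},{"grip": 0.4,"slide": [0,-0.015,0],"spin": 0},{"grip": 0.4,"slide": [0,-0.025,0],"spin": 0},{"grip": 0.4,"slide": [0,-0.035,0],"spin": 0},{"grip": 0.4,"slide": [0,-0.035,0],"spin": 0},{"grip": 0.4,"slide": [-0.03,-0.02,0.01],"spin": 0},{"grip": 0.4,"slide": [-0.035,0,0.03],"spin": 0},{"grip": 0.4,"slide": [-0.035,0,0.035],"spin": 0},{"grip": 0.4,"slide": [-0.035,0,0.04],"spin": 0},{"grip": 0.4,"slide": [-0.015,0,0.04],"spin": 0},{"grip": 0.4,"slide": [0,0,0.04],"spin": 0},{"grip": 0.4,"slide": [0,0,0.04],"spin": 0},{"grip": 0.4,"slide": [0,0,0],"spin": 0}]'

```text
time_s: 32.9
ee_pos: [0.4088, -0.1425, 0.1667]
eef_rot: [-1.57, -0.002, -0.063]
force: [0.0, -0.3, 0.3]
grip_width: 0.0283
```

```bash
python3 - <<'E'
from h import *
where()
b=cams.camera("side");cv2.imwrite("pics/q0.png",b);crop(b,235,165,60,85,7,"q1")
b=cams.camera("top");cv2.imwrite("pics/q0t.png",b);crop(b,220,140,60,110,6,"q2")
print("roller at .06:",(px("side",st2w(-.0101,0,.0785))-[235,165])*7,(px("top",st2w(-.0101,0,.0785))-[220,140])*6)
for n,of,k in(("side",(235,165),7),("top",(220,140),6)):
  print(n,[(np.round((px(n,st2w(x,y,.016))-of)*k)) for x,y in((-.049,.0175),(-.049,-.0175))])
E
```

```text
t 32.9 world [ 0.4088 -0.1425  0.1667] rot [-1.5704 -0.0015 -0.0627] stage [-0.1448  0.2217  0.1667] F [ 0.0134 -0.3375  0.2511] w 0.028315685971692234 q [-0.4206  0.0382  1.8363  0.0009  1.2659 -0.3582]
roller at .06: [198.9399 239.7392] [180.5644 304.1702]
side [array([159., 455.]), array([262., 446.])]
top [array([138., 441.]), array([234., 437.])]
```

View pics/q1.png

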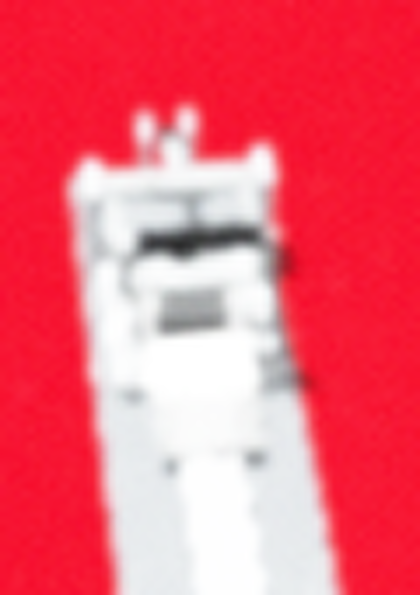

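View pics/q2.png

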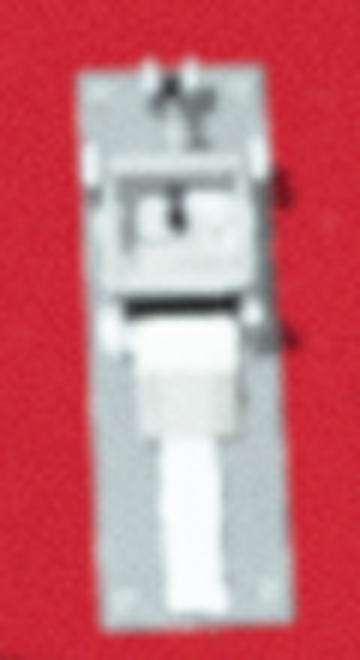

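View pics/q0.png

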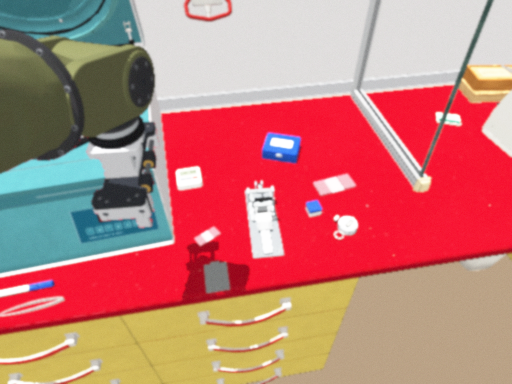

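>>> step_arm --plan '[{"grip": 0.4,"slide": [-0.02,0,0],"spin": 0},{"grip": 0.4,"slide": [-0.02,0,0],"spin": 0},{"grip": 0.4,"slide": [0,0,0],"spin": 0},{"grip": 0.4,"slide": [0,0,0],"spin": 0},{"grip": 0.4,"slide": [0,0,0],"spin": 0}]'

```text
time_s: 33.42
ee_pos: [0.3693, -0.1454, 0.1661]
eef_rot: [-1.571, -0.001, -0.068]
force: [0.1, -0.3, -0.9]
grip_width: 0.0282
```

```bash
python3 - <<'E'
from h import *
from station import hand_in
where(); print(hand_in())
E
```

```text
t 33.42 world [ 0.3693 -0.1454  0.1661] rot [-1.5711 -0.0006 -0.0677] stage [-0.184   0.2162  0.1661] F [ 0.1062 -0.3476 -0.8585] w 0.02816492350399712 q [-0.4674 -0.0461  1.9217 -0.      1.2653 -0.3996]
the job is handed in; nothing more can be done
None
```

I did every step and handed the job in at 33.4 s, but I may have broken the 12 N glass limit once, which would fail the run. I lifted the clip until it stayed up, slid the chamber in, and drove the stop back until it ran up solid. I then held about 8 N for roughly 0.5 s, lowered the clip slowly by its roller onto the chamber, let go and moved the arm clear.

**The possible failure:** when the stop ran up solid, I sent two 0.8 mm pushes without reading the force between them. The wrist force reached 14.3 N for about one reading before I backed off to 4 N. That reading includes noise of about 1 N and some friction at the chamber, so the force on the glass may have been lower. I cannot show that it stayed under 12 N.

**Last checks:**
- **Clip:** the last pictures show the roller within a pixel of where it should be at 0.06 rad. Its foot met the chamber before release, with about 4 N upward at the wrist.
- **Chamber:** its rear corners were within about a pixel of where they were before the clip came down, so it appears still flush. I did not measure the gap to the stop directly.
- **Bystanders:** the coverslip box, timer and tally counter are where they started.
- **Arm:** it is clear of everything, with force readings near zero.

**Height mismatch:** the fingertips appeared 34 to 38 mm higher in the side camera than the reported tool position. My first try at gripping the roller therefore closed above it. I corrected for this using the pictures and the contacts, and did not find the cause.

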